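# Set a handrail offcut to the stair pitch with a pendulum gauge

### The job

Lock the handrail jig by knocking its wooden peg down flush with the steel collar, using the round mallet held in the gripper (never the bare gripper), and stand the mallet back on its head on the slate, away from the jig. Then take the pendulum angle gauge by its handle, stand it upright with its foot squarely across the offcut's rounded crown, and from there rock it on the crown until its swinging pointer comes to rest on the mark (the small steel rider on the dial's edge). Finish while still holding the gauge there, touching the crown, with the pointer still on the mark; leave everything else on the slate where it is.

Things in the scene. Friction and masses are not known exactly. Their poses are not given: they have to be found in the camera images.
- mallet_grip (a point): round wooden mallet standing on its head, handle up. This point is on its axis, half-way up the handle, 95 mm above the striking face; z up along the handle. Handle 24 mm in diameter from 58 to 128 mm above the face, with a 29 mm end knob to 136 mm; head up to 58 mm in diameter and 58 mm high. About 0.2 to 0.4 kg.
- mallet_face (a point): centre of the mallet's flat striking face (54 mm in diameter), its underside as it stands; z up along the handle.
- mallet: the same mallet; origin at the centre of its striking face.
- peg (a joint): how far the peg has been driven down, m: 0 = standing 14 mm proud of its collar, 0.014 = fully home, flush with the collar. It is tight (takes about 8 N) and stays where it is left.
- peg_top (a point): centre of the top of the wooden peg (16 mm in diameter). The peg stands in a steel collar 42 mm in diameter whose top is 24 mm above the slate, on the fixed jig board (130 x 230 mm, 12 mm thick). At the start the peg's top is 38 mm above the slate. The peg is 110 mm from the crown point, to the crown's +y side.
- crown (a point): middle of the highest line of the handrail offcut fixed on the jig board, 72 mm above the slate. The offcut is 110 mm long along this point's x and 60 mm wide along its y (level axes, turned with the jig); its top is a round crown of 26 mm radius along x, with low uneven shoulders at either side that a foot rocked up to 22 degrees does not touch.
- offcut: the offcut itself; origin at the centre of its underside, 60 mm below the crown, same axes.
- gauge_grip (a point): pendulum angle gauge standing on its foot. This point is in the middle of its black handle, 142 mm above the underside of the foot. Handle: 32 mm wide along the gauge's y, 20 mm thick along its x, from 117 to 167 mm up. z up. The white round dial (104 mm in diameter, centre 68 mm up) looks to the gauge's +x. About 0.2 to 0.4 kg.
- gauge_foot (a point): centre of the flat underside of the gauge's foot, a bar 90 mm long along its y, 26 mm along x, 10 mm high; same axes as the gauge.
- gauge: the whole gauge; origin at the centre of the underside of its foot.
- pointer (a joint): angle (rad) of the weighted pointer from the gauge's own centre line; it swings freely about the dial's centre and always hangs plumb, settling in about a second. 0 when the gauge is upright; positive when the gauge leans so that its -y end dips (a positive turn about its +x), and then equal to that lean.
- pointer_tip (a point): tip of the black pointer, 43 mm below the dial's centre when it hangs; its z runs up along the pointer.
- rider (a joint): angle (rad) of the mark from the gauge's centre line, in the same sense as the pointer: 0.20 to 0.36, so it sits to the gauge's -y side of the lowest point of the dial. Stiff; stays put.
- rider_tip (a point): inner end of the mark, a steel rider 8 mm wide and 14 mm long at the dial's rim, 45 mm from the dial's centre; its z points to the dial's centre. The pointer is on the mark when the pointer points at the middle of the rider.
- remote: chrome garage remote, 62 x 36 x 13 mm; a bystander, to be left where it lies. Origin at the centre of its underside.
- saucer: terracotta saucer, 110 mm across, 16 mm high; a bystander, to be left where it lies. Origin at the centre of its underside.
- carabiner: black steel carabiner, about 78 x 42 x 8 mm; a bystander, to be left where it lies. Origin at the centre of its underside.
- comb: polished horn comb, 130 mm long along its y, 5 mm thick; a bystander, to be left where it lies. Origin at the centre of its underside.
- torch: small black torch lying down, 105 mm long along its x, 24 mm thick; a bystander, to be left where it lies. Origin at the centre of its underside.
- tape: grey tape-measure case, 64 x 36 x 58 mm high; a bystander, to be left where it lies. Origin at the centre of its underside.
- screwbox: small card box of screws, 70 x 50 x 30 mm high; a bystander, to be left where it lies. Origin at the centre of its underside.

How it is judged:
By the outcome, as a careful person would: the job done as asked, in the order asked, and still so for the second after the job is handed in, while the arm keeps its last pose, push and grip.
It also fails if it takes over 64 s, if anything falls off the work surface, if the arm or the gripper's body presses on something with over 40 N, if the wrist force passes 120 N, or if a joint passes its speed limit or range.

### The arm

A 7-joint arm with a two-finger parallel gripper is mounted at the origin on the work surface. World frame = base frame: x ahead of the robot, y to its left, z up, the work surface at z = 0. Lengths are in m, angles in rad, forces in N, time in s.
With the tool pointing down it reaches from about 0.4 to 0.85 m from the base axis. Payload 10.4 kg.
Tool frame: the origin (TCP) lies at the very end of the fingers, on their centre line; the grasp point (between the pads) lies 19 mm behind it; z points along the fingers, x is the direction in which the jaws open and shut, and the axes are right-handed (so a half turn about z gives the same grasp; the last joint's range is limited). The gripper opens to 87 mm and grips with 3 to 60 N. Pads are 19 mm wide; open, the fingers measure 117 mm over their backs; the gripper's body (75 mm by 190 mm) begins 51 mm behind the grasp point.
Start: joints at [1.173, 0.332, -0.065, 1.46, 0.022, 1.35, -0.088], TCP at [0.229, -0.582, 0.223] pointing down, gripper open.
Joint ranges: [-2.6, 2.6], [-0.5, 2.12], [-1.47, 1.34], [0.16, 2.42], [-1.27, 4.41], [0.06, 2.06], [-2.6, 2.6]. Speed limits (rad/s): [2.22, 2.22, 2.79, 2.79, 3.14, 3.14, 3.14].

### API

Orientations are given as a unit quaternion [x, y, z, w].
In Python, from bench import r gives the robot as it stands. The module is installed in compiled form; this text tells all that it offers.
- The arm moves only by the tool carry_out, never from a script. Its argument "commands" is a list that holds one entry, the list of rows, each a list of 7 numbers: the closure in counts, from 0 (fully open) to 255 (shut), then the shift along the tool's x, y, z in units of 25 mm (1.0 is 25 mm), then the turn, a rotation vector about the tool's x, y, z in units of 5 degrees (1.0 is 5 degrees). A call has 1 to 12 rows; each row is the pose to reach, as a shift and turn from the pose measured when the call began, along the tool's axes at that moment; what a row does not reach only later rows make up. A row lasts 1/8 s, in which the tool goes at most 62.5 mm and 10.7 degrees, less where a joint would pass 70% of its speed; a pose out of reach is approached as far as the arm can. A call with a gripper value outside its range is refused whole. The fingers move at their own pace and stop on an object; "grip_force" is the grip in N (left out, the last holds). Time passes only in rows, so rows that repeat a pose let the fingers close. It gives the time, the measured TCP pose, the force and the opening at its end, in the units of the state.
- r.read_state(): the state, without advancing time (a new reading comes with each control period).
- r.camera(name): name is "scene" or "side" or "wrist"; returns the picture (480x640x3 uint8, blue, green, red); there is no depth.
- r.camera_info(name): a dict with "fx", "fy", "cx", "cy" (pixels), "origin" and "rotation" of the camera in the world. Camera axes: x right, y down, z forward; pixel columns grow to the right and rows downward; lengths in m; the calibration is good to about 2 mm. A picture is of the moment at which its call begins: read the wrist's pose just before it. camera_info takes no time and is no camera call; for the wrist camera it gives the pose at the moment of the call.
- r.close_job(): hands the job in, once; it reports no verdict.
The state is a dict: "time": time; "joint_positions": joint angles; "joint_vel": joint speeds; "joint_torque": joint torques, N m; "ee_pos": TCP position; "eef_rot": TCP orientation; "ft_force": force on the tool from outside, world axes, zero at the start; "torque": the same for the moment, N m; "width": finger opening in m.
Only numpy, scipy, OpenCV 4.12 (cv2) and the standard library are available. Lean on these libraries where they do the work, as an engineer would, in place of code of your own. Each camera call takes 0.05 s, during which the arm holds its last target.

## Working session

There is one attempt and no reset: what is moved stays moved. The work goes in short steps, Python scripts to look and compute and a tool call to move; the robot and the scene stay as the last step left them, time stands still between calls to the robot, and variables do not carry over. Pictures are saved under pics/ and viewed, and the job is handed in when it is done.

Besides the shell and the picture viewer there is one more tool, called as name([rows], argument=value, ...), one row to a line, values as JSON. carry_out: Moves the arm, as the interface text tells. Its arguments: {"type":"object","properties":{"commands":{"type":"array"},"grip_force":{"type":"number"}},"required":["commands"]}

```bash
mkdir -p pics; ls; python3 - <<'E'
from bench import r
import cv2
s=r.read_state()
print({k:(v if isinstance(v,float) else [round(float(x),3) for x in v] if hasattr(v,'__len__') else v) for k,v in s.items()})
for n in ("scene","side","wrist"):
    print(n,r.camera_info(n)); cv2.imwrite(f"pics/{n}0.png",r.camera(n))
E
```

```text
pics
{'time': 0.0, 'joint_positions': [1.173, 0.333, -0.065, 1.461, 0.022, 1.35, -0.089], 'joint_vel': [0.001, -0.0, 0.001, 0.001, -0.001, 0.001, -0.001], 'joint_torque': [0.0, -62.326, 0.025, -38.99, -0.061, 0.04, 0.0], 'ee_pos': [0.229, -0.581, 0.222], 'eef_rot': [0.826, -0.563, -0.001, -0.0], 'ft_force': [0.611, 0.599, 0.111], 'torque': [-0.033, -0.1, -0.0], 'width': 0.08711679371871933}
scene {'fx': 469.1539694682393, 'fy': 469.1539694682393, 'cx': 315.5978343595087, 'cy': 237.27927068596816, 'origin': array([1.3520717 , 0.20781185, 0.69958865]), 'rotation': array([ 0.5317766 ,  0.71786645, -0.35709567, -0.2726978 ])}
side {'fx': 624.7023615917748, 'fy': 624.7023615917748, 'cx': 305.7355108638071, 'cy': 238.5777238206929, 'origin': array([0.20851913, 0.65541308, 1.00134225]), 'rotation': array([-0.25042404,  0.90482524, -0.33341881,  0.08608703])}
wrist {'fx': 373.92439405931333, 'fy': 373.92439405931333, 'cx': 323.6425093495235, 'cy': 243.10445763121436, 'origin': array([ 0.29832859, -0.55464189,  0.38244447]), 'rotation': array([ 0.81892801, -0.55714287, -0.07787927,  0.11350573])}
```

View pics/scene0.png

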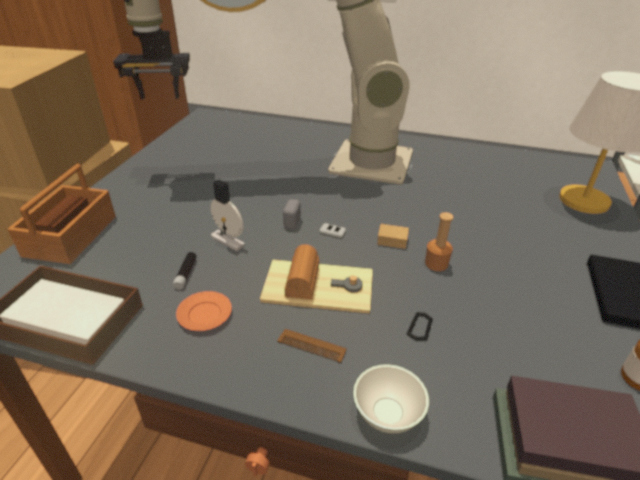

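View pics/side0.png

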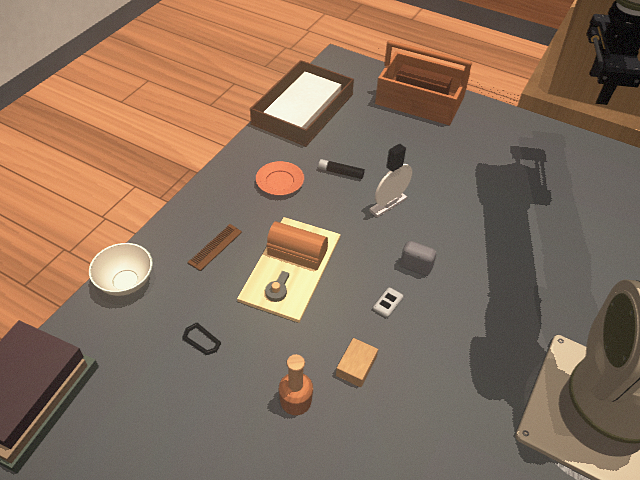

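View pics/wrist0.png

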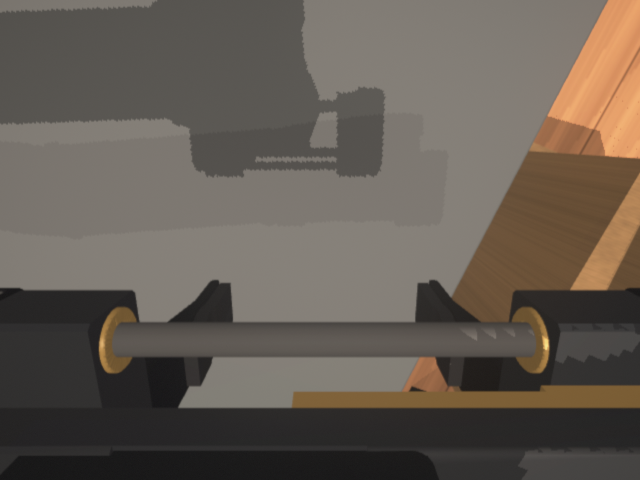

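Scene picture: mallet about (438,242), peg (351,282), offcut (302,272), gauge (227,220). In the side picture they are at (296,385), (276,288), (297,245) and (392,180). I'll make helpers and zoomed views for careful pixel picking.

```bash
cat > h.py <<'E'
import numpy as np,cv2
from scipy.spatial.transform import Rotation as R
from bench import r
def ray(info,px):
    px=np.atleast_2d(np.asarray(px,float))
    d=np.c_[(px[:,0]-info['cx'])/info['fx'],(px[:,1]-info['cy'])/info['fy'],np.ones(len(px))]
    return np.array(info['origin']),R.from_quat(info['rotation']).apply(d)
def onz(info,px,z):
    o,d=ray(info,px); return o+d*((z-o[2])/d[:,2])[:,None]
def tri(i1,p1,i2,p2):
    o1,d1=ray(i1,p1);o2,d2=ray(i2,p2);d1=d1[0];d2=d2[0]
    A=np.c_[d1,-d2];t=np.linalg.lstsq(A,o2-o1,rcond=None)[0]
    a=o1+t[0]*d1;b=o2+t[1]*d2
    return (a+b)/2,np.linalg.norm(a-b)
def proj(info,P):
    c=R.from_quat(info['rotation']).inv().apply(np.atleast_2d(P)-np.array(info['origin']))
    return np.c_[info['fx']*c[:,0]/c[:,2]+info['cx'],info['fy']*c[:,1]/c[:,2]+info['cy']]
def crop(img,x0,y0,x1,y1,k,name):
    c=cv2.resize(img[y0:y1,x0:x1],None,fx=k,fy=k,interpolation=cv2.INTER_CUBIC)
    for x in range((x0+9)//10*10,x1,10):
        cv2.line(c,((x-x0)*k,0),((x-x0)*k,4 if x%50 else 12),(0,255,255),1)
        if x%20==0: cv2.putText(c,str(x),((x-x0)*k,20),0,.35,(0,255,255),1)
    for y in range((y0+9)//10*10,y1,10):
        cv2.line(c,(0,(y-y0)*k),(6,(y-y0)*k),(0,255,255),1)
        if y%20==0: cv2.putText(c,str(y),(8,(y-y0)*k+4),0,.35,(0,255,255),1)
    cv2.imwrite(name,c)
def st():
    s=r.read_state();print('t',round(s['time'],2),'p',np.round(s['ee_pos'],4),'q',np.round(s['eef_rot'],4),'f',np.round(s['ft_force'],2),'w',round(float(s['width']),4),'j',np.round(s['joint_positions'],2))
    return s
def rel(s,pos,rot):
    """shift in units (25mm) and turn (5deg) in tool frame"""
    q=R.from_quat(s['eef_rot']); d=q.inv().apply(np.array(pos)-s['ee_pos'])/0.025
    t=(q.inv()*rot).as_rotvec(degrees=True)/5
    return np.round(d,3),np.round(t,3)
E
python3 - <<'E'
from h import *
a=cv2.imread('pics/scene0.png');b=cv2.imread('pics/side0.png')
crop(a,250,200,470,320,3,'pics/sc_a.png');crop(a,190,170,270,260,6,'pics/sc_b.png')
crop(b,230,210,350,420,3,'pics/sd_a.png');crop(b,350,135,440,225,6,'pics/sd_b.png')
E
```

```text
(no output)
```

View pics/sc_a.png

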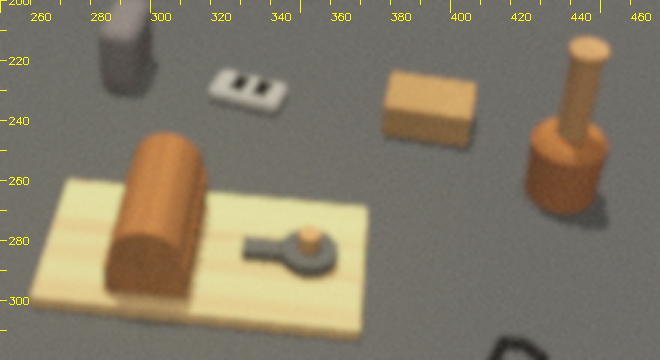

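View pics/sc_b.png

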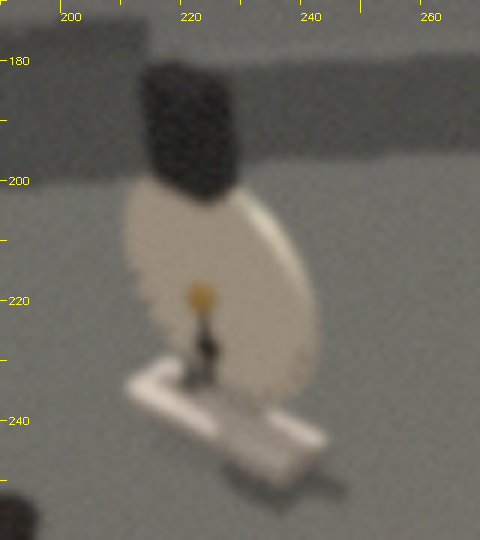

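View pics/sd_a.png

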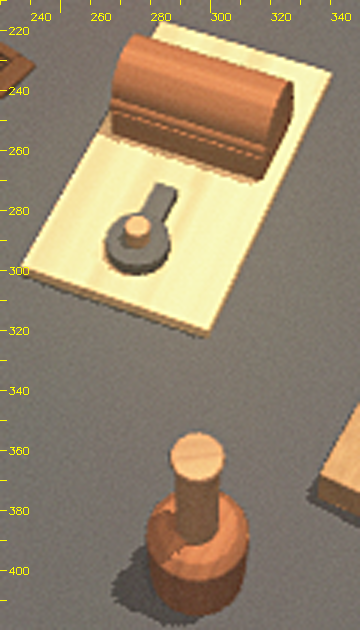

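View pics/sd_b.png

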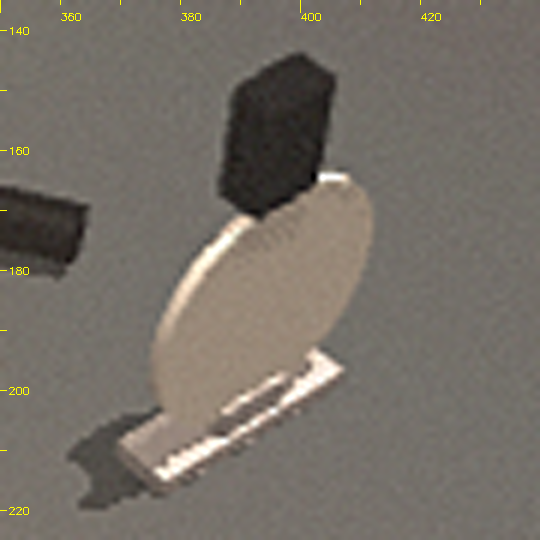

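```bash
python3 - <<'E'
from h import *
S=r.camera_info('scene');D=r.camera_info('side')
def T(n,a,b):
    p,e=tri(S,a,D,b);print(n,np.round(p,4),'gap',round(e,4));return p
T('mallet top',(446.7,216.3),(295.7,362.3))
T('peg top',(353.3,277.5),(276,285.8))
print('mallet z.136',onz(S,(446.7,216.3),.136),onz(D,(295.7,362.3),.136))
print('peg z.038',onz(S,(353.3,277.5),.038),onz(D,(276,285.8),.038))
# board corners top z=.012: order +-
bs=[(237.3,298.5),(299.3,320),(340,234.3),(283,218)]
B=onz(D,bs,.012);print('board side',np.round(B,4))
bc=[(372.3,268.5),(370,309.5),(261,300),(272.5,260)]
B2=onz(S,bc,.012);print('board scene',np.round(B2,4))
for X in (B,B2): print(np.round(np.linalg.norm(X-np.roll(X,-1,0),axis=1),4))
# gauge: foot corners (top z .010) 
print('foot side top',np.round(onz(D,[(370,208),(376.5,213.5),(407,196),(402,192.5)],.010),4))
print('foot scene top',np.round(onz(S,[(211,234.5),(237,249),(244,243),(219,230.5)],.010),4))
T('pivot?',(223.5,219.5),(395,185))
E
```

```text
mallet top [0.4602 0.2446 0.1334] gap 0.0021
peg top [0.6057 0.077  0.035 ] gap 0.001
mallet z.136 [[0.46522353 0.2453353  0.136     ]] [[0.45927517 0.24474086 0.136     ]]
peg z.038 [[0.60939117 0.07802762 0.038     ]] [[0.60439805 0.07823683 0.038     ]]
board side [[ 0.6624  0.1264  0.012 ]
 [ 0.5356  0.1066  0.012 ]
 [ 0.5719 -0.1184  0.012 ]
 [ 0.698  -0.0955  0.012 ]]
board scene [[ 0.5375  0.1071  0.012 ]
 [ 0.666   0.1275  0.012 ]
 [ 0.7063 -0.0948  0.012 ]
 [ 0.5766 -0.1186  0.012 ]]
[0.1284 0.2279 0.1282 0.2247]
[0.1301 0.2259 0.1319 0.2291]
foot side top [[ 0.553  -0.22    0.01  ]
 [ 0.5337 -0.2128  0.01  ]
 [ 0.4994 -0.2952  0.01  ]
 [ 0.5135 -0.2993  0.01  ]]
foot scene top [[ 0.5268 -0.2999  0.01  ]
 [ 0.561  -0.2146  0.01  ]
 [ 0.5343 -0.2082  0.01  ]
 [ 0.5055 -0.2886  0.01  ]]
pivot? [ 0.5207 -0.2638  0.059 ] gap 0.0013
```

```bash
python3 - <<'E'
from h import *
s=st()
for pos,y in (((.40,-.30,.33),-50),((.5,0,.33),-35),((.44,.18,.30),-20)):
    print(rel(s,pos,R.from_euler('z',y,degrees=True)*R.from_euler('x',180,degrees=True)))
c=r.camera_info('wrist');q=R.from_quat(s['eef_rot']);print(q.inv().apply(c['origin']-s['ee_pos']),(q.inv()*R.from_quat(c['rotation'])).as_euler('xyz',degrees=True))
E
```

```text
t 0.15 p [ 0.2287 -0.5813  0.2219] q [ 8.265e-01 -5.630e-01 -5.000e-04 -3.000e-04] f [-0.43  0.69 -0.41] w 0.0874 j [ 1.17  0.33 -0.06  1.46  0.02  1.35 -0.09]
(array([ -7.969, -10.497,  -4.314]), array([-2.000e-03,  1.300e-02, -3.705e+00]))
(array([-17.671, -18.612,  -4.304]), array([-3.000e-03,  1.200e-02, -6.705e+00]))
(array([-25.249, -19.015,  -3.096]), array([-5.000e-03,  1.200e-02, -9.705e+00]))
[ 0.00049701 -0.07458819 -0.16062695] [-1.58208839e+01  1.35129700e-02 -5.90761385e-02]
```

carry_out([
  [[0,-1.6,-2.1,-0.9,0,0,-0.7],[0,-3.2,-4.2,-1.7,0,0,-1.5],[0,-4.8,-6.3,-2.6,0,0,-2.2],[0,-6.4,-8.4,-3.4,0,0,-2.9],[0,-8,-10.5,-4.3,0,0,-3.7],[0,-9.9,-12.1,-4.3,0,0,-4.3],[0,-11.8,-13.7,-4.3,0,0,-4.9],[0,-13.7,-15.3,-4.3,0,0,-5.5],[0,-15.7,-17,-4.3,0,0,-6.1],[0,-17.7,-18.6,-4.3,0,0,-6.7],[0,-20.1,-18.8,-4.0,0,0,-7.7],[0,-22.5,-18.9,-3.5,0,0,-8.7]],
], grip_force=60)

```text
time: 1.65
ee_pos: [0.469, 0.0904, 0.3144]
eef_rot: [0.977, -0.215, -0.0, -0.001]
ft_force: [1.2, 0.2, -0.2]
width: 0.087
```

```bash
python3 - <<'E'
from h import *
s=st()
print(rel(s,(.44,.17,.30),R.from_euler('z',-20,degrees=True)*R.from_euler('x',180,degrees=True)))
E
```

```text
t 1.65 p [0.469  0.0904 0.3144] q [ 9.766e-01 -2.151e-01 -3.000e-04 -8.000e-04] f [ 1.21  0.2  -0.18] w 0.087 j [ 0.46  0.01 -0.74  1.65  0.    1.49 -0.71]
(array([-2.391, -2.402,  0.581]), array([-0.016,  0.009, -0.968]))
```

carry_out([
  [[0,-1.2,-1.2,0.3,0,0,-0.5],[0,-2.4,-2.4,0.6,0,0,-1.0],[0,-2.4,-2.4,0.6,0,0,-1.0],[0,-2.4,-2.4,0.6,0,0,-1.0]],
])

```text
time: 2.15
ee_pos: [0.44, 0.1694, 0.2995]
eef_rot: [0.985, -0.173, -0.0, -0.001]
ft_force: [-0.1, 0.8, 0.7]
width: 0.0868
```

```bash
python3 - <<'E'
from h import *
s=st()
c=r.camera_info('wrist');im=r.camera('wrist');cv2.imwrite('pics/w1.png',im)
print(c)
print(proj(c,[[.462,.245,.136],[.462,.245,.0],[.607,.078,.038]]))
E
```

```text
t 2.15 p [0.44   0.1694 0.2995] q [ 9.850e-01 -1.726e-01 -3.000e-04 -6.000e-04] f [-0.08  0.78  0.65] w 0.0868 j [ 0.38 -0.   -0.82  1.69 -0.    1.46 -0.79]
{'fx': 373.92439405931333, 'fy': 373.92439405931333, 'cx': 323.6425093495235, 'cy': 243.10445763121436, 'origin': array([0.46548084, 0.23894961, 0.46014762]), 'rotation': array([ 0.97577096, -0.1704326 , -0.02384939,  0.13511093])}
[[317.42362459 131.85232878]
 [319.32300748 133.52448417]
 [485.43950856 230.03715654]]
```

View pics/w1.png

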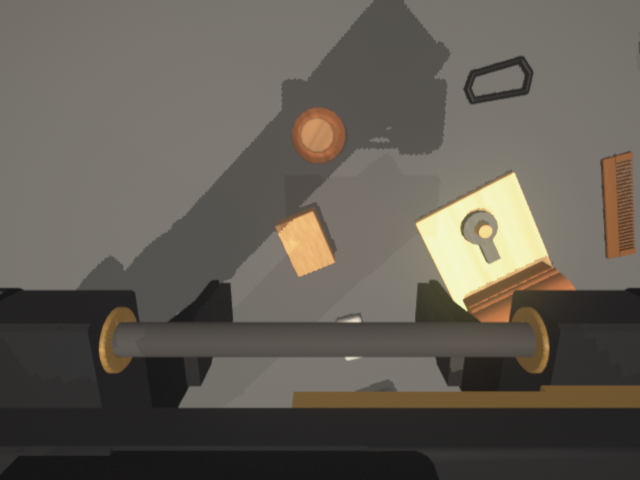

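The wrist view shows the mallet knob at about (317,134) and the peg at about (484,231), close to the predictions. I'll refine with masks and check heights across the two views.

```bash
cat >> h.py <<'E'
def blob(mask,near,name=None):
    n,l,s,c=cv2.connectedComponentsWithStats(mask.astype(np.uint8))
    i=1+np.argmin([np.hypot(*(c[k]-near))+(1e4 if s[k,4]<15 else 0) for k in range(1,n)])
    ys,xs=np.nonzero(l==i);return c[i],s[i],np.c_[xs,ys]
E
python3 - <<'E'
from h import *
im=cv2.imread('pics/w1.png');hsv=cv2.cvtColor(im,cv2.COLOR_BGR2HSV)
c=r.camera_info('wrist');D=r.camera_info('side')
for p in [(317,134),(300,134),(336,120),(484,231),(478,218),(520,240)]: print(p,im[p[1],p[0]],hsv[p[1],p[0]])
crop(im,280,90,360,180,7,'pics/w1m.png');crop(im,430,190,540,300,5,'pics/w1p.png')
E
```

```text
(317, 134) [ 94 136 188] [ 13 128 188]
(300, 134) [ 77 112 158] [ 13 131 158]
(336, 120) [ 62  94 149] [ 11 149 149]
(484, 231) [150 223 245] [ 23  99 245]
(478, 218) [125 146 153] [ 23  47 153]
(520, 240) [193 244 245] [ 29  54 245]
```

View pics/w1m.png

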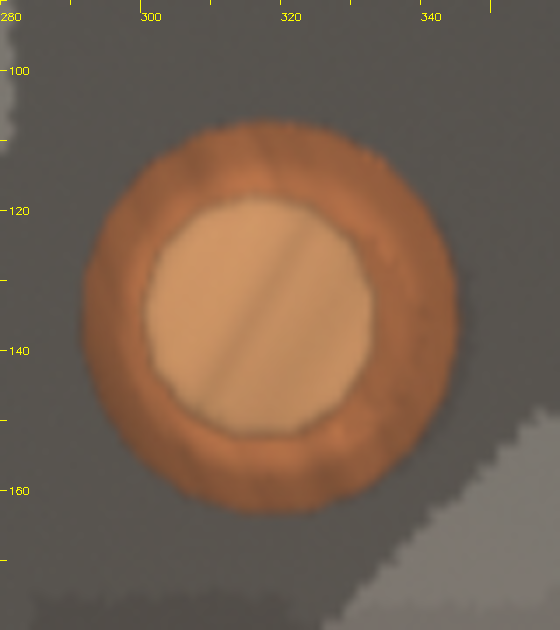

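View pics/w1p.png

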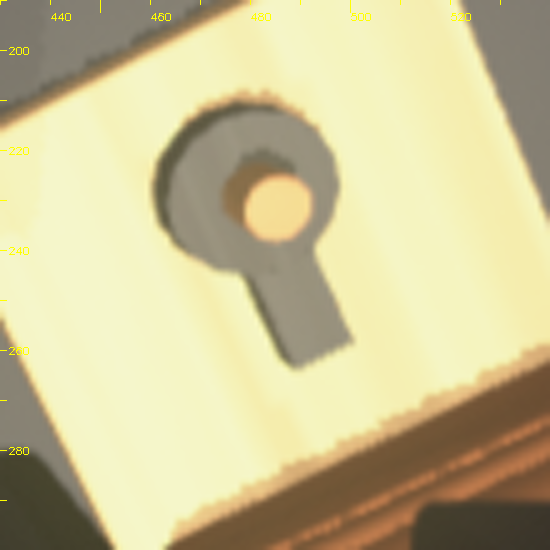

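```bash
python3 - <<'E'
from h import *
c=r.camera_info('wrist');D=r.camera_info('side');S=r.camera_info('scene')
m=(316.7,134.9);p=(485.2,231.2)
print('mallet',onz(c,m,.136),tri(c,m,D,(295.5,362.1)),tri(c,m,S,(446.5,216.1)))
print('peg',onz(c,p,.038),tri(c,p,D,(275.8,285.6)),tri(c,p,S,(353.1,277.3)))
s=st()
mp=np.array([.4607,.2433,0])
for z in (.15,.076): print(rel(s,(*onz(c,m,.136)[0,:2],z),R.from_euler('z',-20,degrees=True)*R.from_euler('x',180,degrees=True)))
E
```

```text
mallet [[0.46091059 0.24251513 0.136     ]] (array([0.46089121, 0.24259419, 0.1318261 ]), np.float64(0.0001024687991689872)) (array([0.460918  , 0.24378074, 0.13369668]), np.float64(0.0024752364387453595))
peg [[0.60656466 0.0761817  0.038     ]] (array([0.60935453, 0.07237147, 0.02838315]), np.float64(0.0008468436551146507)) (array([0.60702318, 0.07646185, 0.03665612]), np.float64(0.001499524680379266))
t 2.2 p [0.4402 0.169  0.2995] q [ 9.849e-01 -1.731e-01 -3.000e-04 -7.000e-04] f [0.05 0.76 0.16] w 0.0868 j [ 0.38 -0.   -0.82  1.69 -0.    1.46 -0.79]
(array([-0.22 , -3.04 ,  5.983]), array([-0.014,  0.009,  0.012]))
(array([-0.217, -3.037,  8.943]), array([-0.014,  0.009,  0.012]))
```

carry_out([
  [[0,-0.1,-1.5,0.5,0,0,0],[0,-0.2,-3.0,1.5,0,0,0],[0,-0.2,-3.0,3.5,0,0,0],[0,-0.2,-3.0,5.5,0,0,0],[0,-0.2,-3.0,7.5,0,0,0],[0,-0.2,-3.0,8.9,0,0,0],[0,-0.2,-3.0,8.9,0,0,0],[140,-0.2,-3.0,8.9,0,0,0],[255,-0.2,-3.0,8.9,0,0,0],[255,-0.2,-3.0,8.9,0,0,0],[255,-0.2,-3.0,8.9,0,0,0],[255,-0.2,-3.0,8.9,0,0,0]],
], grip_force=60)

```text
time: 3.7
ee_pos: [0.4611, 0.2415, 0.0773]
eef_rot: [0.985, -0.173, -0.0, -0.001]
ft_force: [0.4, -1.0, -0.0]
width: 0.0452
```

```bash
python3 - <<'E'
from h import *
s=st()
rr=R.from_euler('z',-20,degrees=True)*R.from_euler('x',180,degrees=True)
for p in ((.461,.243,.22),(.607,.0765,.22),(.607,.0765,.118),(.607,.0765,.099)): print(p,rel(s,p,rr))
E
```

```text
t 3.7 p [0.4611 0.2415 0.0773] q [ 9.849e-01 -1.731e-01 -1.000e-04 -7.000e-04] f [ 0.41 -1.04 -0.02] w 0.0452 j [ 0.17  0.36 -0.85  1.87  0.31  1.05 -1.15]
(0.461, 0.243, 0.22) (array([-0.026, -0.062, -5.709]), array([-0.014,  0.005,  0.013]))
(0.607, 0.0765, 0.22) (array([ 7.735,  4.208, -5.718]), array([-0.014,  0.005,  0.013]))
(0.607, 0.0765, 0.118) (array([ 7.736,  4.213, -1.638]), array([-0.014,  0.005,  0.013]))
(0.607, 0.0765, 0.099) (array([ 7.737,  4.214, -0.878]), array([-0.014,  0.005,  0.013]))
```

Fingers are still closing; I'll let them finish.

carry_out([
  [[255,0,0,0,0,0,0],[255,0,0,0,0,0,0],[255,0,0,0,0,0,0],[255,0,0,0,0,0,0],[255,0,0,-1,0,0,0],[255,0,0,-2,0,0,0],[255,0,0,-3,0,0,0]],
])

```text
time: 4.58
ee_pos: [0.4608, 0.2413, 0.1528]
eef_rot: [0.985, -0.173, -0.0, -0.0]
ft_force: [0.2, -0.5, -1.8]
width: 0.0229
```

```bash
python3 - <<'E'
from h import *
s=st();print(R.from_quat(s['eef_rot']).as_euler('xyz',degrees=True))
cv2.imwrite('pics/sd2.png',r.camera('side'))
crop(cv2.imread('pics/sd2.png'),220,200,400,420,3,'pics/sd2c.png')
rr=R.from_euler('z',-20,degrees=True)*R.from_euler('x',180,degrees=True)
for p in ((.607,.0765,.20),(.607,.0765,.118),(.607,.0765,.099)): print(p,rel(s,p,rr))
E
```

```text
t 4.58 p [0.4608 0.2413 0.1528] q [ 9.849e-01 -1.731e-01 -4.000e-04 -5.000e-04] f [ 0.25 -0.49 -1.77] w 0.0229 j [ 0.22  0.27 -0.89  1.79  0.22  1.19 -1.09]
[-1.79951780e+02  5.10635562e-02 -1.99316254e+01]
(0.607, 0.0765, 0.2) (array([ 7.741,  4.201, -1.899]), array([-0.01 ,  0.01 ,  0.014]))
(0.607, 0.0765, 0.118) (array([7.744, 4.204, 1.381]), array([-0.01 ,  0.01 ,  0.014]))
(0.607, 0.0765, 0.099) (array([7.745, 4.204, 2.141]), array([-0.01 ,  0.01 ,  0.014]))
```

View pics/sd2c.png

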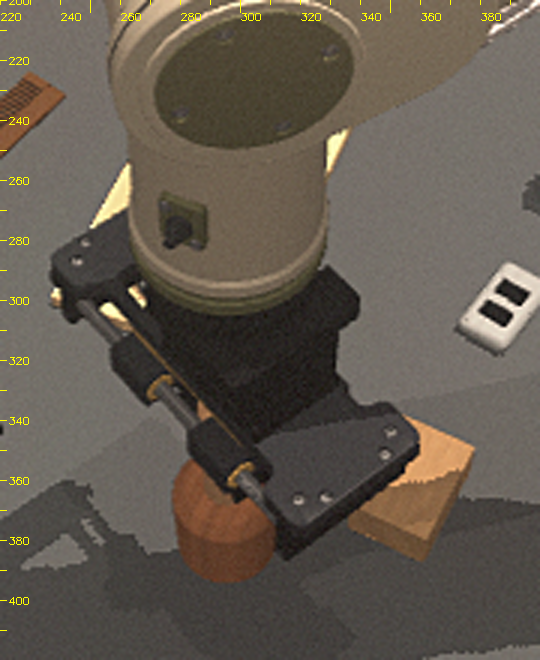

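The mallet is held (opening 23 mm, weight felt about 2 N). I'll carry it over the peg, then push down.

carry_out([
  [[255,1.9,1.0,-1.0,0,0,0],[255,3.9,2.1,-1.9,0,0,0],[255,5.8,3.1,-1.9,0,0,0],[255,7.74,4.2,-1.0,0,0,0],[255,7.74,4.2,0,0,0,0],[255,7.74,4.2,1.0,0,0,0],[255,7.74,4.2,1.0,0,0,0]],
])

```text
time: 5.5
ee_pos: [0.6068, 0.0772, 0.1284]
eef_rot: [0.985, -0.173, -0.001, -0.001]
ft_force: [0.1, 0.5, -2.9]
width: 0.0228
```

```bash
python3 - <<'E'
from h import *
s=st()
cv2.imwrite('pics/sc3.png',r.camera('scene'))
crop(cv2.imread('pics/sc3.png'),270,180,430,320,4,'pics/sc3c.png')
E
```

```text
t 5.5 p [0.6068 0.0772 0.1284] q [ 9.849e-01 -1.730e-01 -9.000e-04 -1.000e-03] f [ 0.1   0.52 -2.94] w 0.0228 j [ 0.37  0.47 -0.74  1.58  0.33  1.22 -0.78]
```

View pics/sc3c.png

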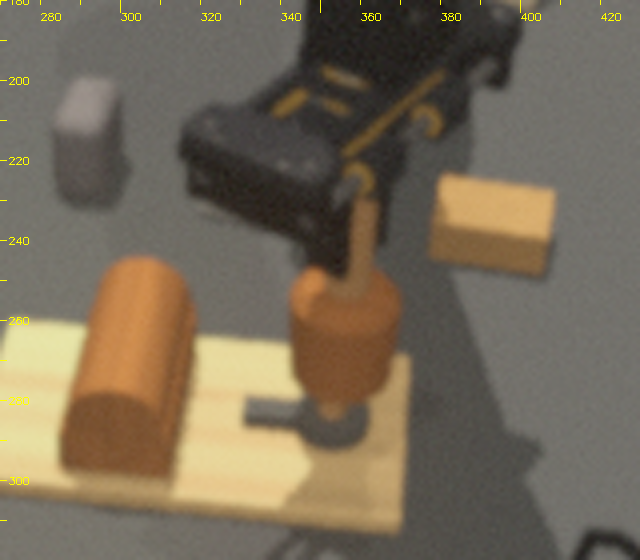

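carry_out([
  [[255,0,0,0.4,0,0,0],[255,0,0,0.8,0,0,0],[255,0,0,1.1,0,0,0],[255,0,0,1.1,0,0,0],[255,0,0,1.1,0,0,0]],
])

```text
time: 6.18
ee_pos: [0.6075, 0.0776, 0.1025]
eef_rot: [0.985, -0.173, 0.0, -0.001]
ft_force: [-0.7, 0.7, -1.9]
width: 0.0232
```

```bash
python3 - <<'E'
from h import *
s=st()
cv2.imwrite('pics/sc4.png',r.camera('scene'))
crop(cv2.imread('pics/sc4.png'),270,180,430,320,4,'pics/sc4c.png')
E
```

```text
t 6.17 p [0.6075 0.0776 0.1025] q [ 9.849e-01 -1.729e-01  1.000e-04 -1.300e-03] f [-0.68  0.75 -1.94] w 0.0232 j [ 0.36  0.5  -0.73  1.61  0.35  1.17 -0.79]
```

View pics/sc4c.png

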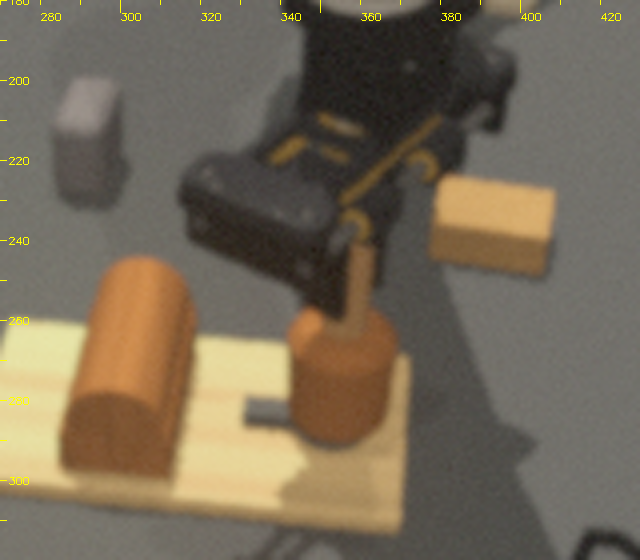

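carry_out([
  [[255,0,0,0.15,0,0,0],[255,0,0,0.3,0,0,0],[255,0,0,0.3,0,0,0]],
])

```text
time: 6.6
ee_pos: [0.6087, 0.0788, 0.1009]
eef_rot: [0.985, -0.173, 0.002, -0.001]
ft_force: [-17.6, -4.0, 46.9]
width: 0.0232
```

```bash
python3 -c "
from h import *
st()"
```

```text
t 6.6 p [0.6087 0.0788 0.1009] q [ 0.985  -0.1726  0.0021 -0.0012] f [-17.63  -4.01  46.85] w 0.0232 j [ 0.36  0.5  -0.73  1.61  0.36  1.17 -0.8 ]
```

Bottomed out with about 47 N on the mallet face at the expected height. I'll lift back and inspect the peg.

carry_out([
  [[255,0,0,-0.5,0,0,0],[255,0,0,-2.0,0,0,0],[255,-1.9,-1.0,-3.5,0,0,0],[255,-3.8,-2.1,-3.5,0,0,0],[255,-5.8,-3.15,-3.5,0,0,0],[255,-7.75,-4.2,-3.0,0,0,0],[255,-7.75,-4.2,-2.0,0,0,0],[255,-7.75,-4.2,-2.0,0,0,0]],
])

```text
time: 7.6
ee_pos: [0.4609, 0.2428, 0.1492]
eef_rot: [0.985, -0.172, 0.001, -0.0]
ft_force: [1.0, 0.1, -2.0]
width: 0.0229
```

```bash
python3 - <<'E'
from h import *
s=st();print(R.from_quat(s['eef_rot']).as_euler('xyz',degrees=True))
a=r.camera('scene');b=r.camera('side')
ca=a[210:320,250:470];cb=b[230:410,230:390]
cv2.imwrite('pics/m5.png',np.vstack([cv2.resize(ca,(600,300),interpolation=2)]));crop(a,330,260,380,310,8,'pics/sc5.png');crop(b,230,250,330,420,3,'pics/sd5.png')
E
```

```text
t 7.6 p [0.4609 0.2428 0.1492] q [ 9.851e-01 -1.722e-01  1.000e-03 -3.000e-04] f [ 0.96  0.07 -2.  ] w 0.0229 j [ 0.21  0.27 -0.89  1.79  0.23  1.18 -1.09]
[-1.79949387e+02 -1.06825195e-01 -1.98308212e+01]
```

View pics/m5.png

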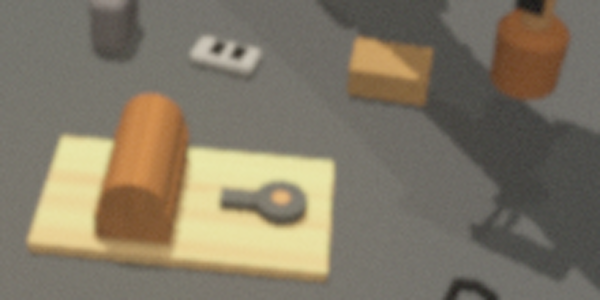

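View pics/sc5.png

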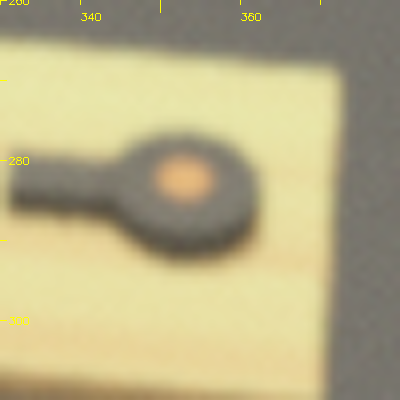

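View pics/sd5.png

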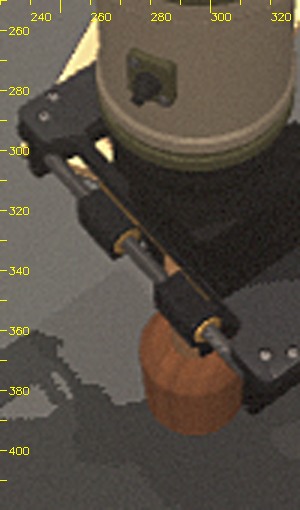

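The peg sits flush in its collar (scene about (353,282)). Now I'll stand the mallet back on its original spot.

carry_out([
  [[255,0,0,1.2,0,0,0],[255,0,0,2.3,0,0,0],[255,0,0,2.7,0,0,0],[255,0,0,2.85,0,0,0],[255,0,0,2.9,0,0,0],[255,0,0,2.9,0,0,0]],
])

```text
time: 8.45
ee_pos: [0.4633, 0.2432, 0.0792]
eef_rot: [0.985, -0.173, 0.003, -0.002]
ft_force: [-0.3, -0.4, -2.8]
width: 0.0233
```

```bash
python3 -c "
from h import *
st()"
```

```text
t 8.45 p [0.4633 0.2432 0.0792] q [ 0.9849 -0.1732  0.0025 -0.0015] f [-0.34 -0.41 -2.75] w 0.0233 j [ 0.17  0.36 -0.85  1.86  0.31  1.05 -1.16]
```

carry_out([
  [[255,-0.05,0,0.06,0,0,0],[255,-0.05,0,0.1,0,0,0],[255,-0.05,0,0.1,0,0,0]],
])

```text
time: 8.82
ee_pos: [0.4623, 0.2438, 0.077]
eef_rot: [0.985, -0.173, 0.003, -0.002]
ft_force: [-1.2, -0.8, 2.1]
width: 0.023
```

```bash
python3 -c "
from h import *
st()"
```

```text
t 8.82 p [0.4623 0.2438 0.077 ] q [ 0.9849 -0.1732  0.0027 -0.0016] f [-1.24 -0.79  2.12] w 0.023 j [ 0.17  0.36 -0.85  1.87  0.32  1.05 -1.16]
```

Touching the slate at the expected height. Release and rise.

carry_out([
  [[200,0,0,0,0,0,0],[140,0,0,0,0,0,0],[0,0,0,0,0,0,0],[0,0,0,0,0,0,0],[0,0,0,0,0,0,0],[0,0,0,0,0,0,0],[0,0,0,-1.0,0,0,0],[0,0,0,-3.0,0,0,0],[0,0,0,-5.5,0,0,0],[0,0,0,-8,0,0,0]],
])

```text
time: 10.07
ee_pos: [0.4608, 0.2433, 0.279]
eef_rot: [0.985, -0.173, 0.003, -0.002]
ft_force: [1.2, -0.3, -0.5]
width: 0.0868
```

```bash
python3 - <<'E'
from h import *
s=st()
cv2.imwrite('pics/sc6.png',r.camera('scene'))
F=lambda y:R.from_euler('z',y,degrees=True)*R.from_euler('x',180,degrees=True)
for p,y in (((.53,.05,.33),-60),((.55,-.13,.33),-90),((.47,-.22,.30),-113.5)): print(p,y,rel(s,p,F(y)))
E
```

```text
t 10.07 p [0.4608 0.2433 0.279 ] q [ 0.9849 -0.1731  0.0028 -0.0016] f [ 1.18 -0.26 -0.51] w 0.0868 j [ 0.26  0.16 -0.92  1.61  0.13  1.43 -1.02]
(0.53, 0.05, 0.33) -60 (array([ 5.249,  6.315, -2.037]), array([-0.065, -0.039,  8.014]))
(0.55, -0.13, 0.33) -90 (array([ 8.456, 12.811, -2.048]), array([-0.076, -0.022, 14.014]))
(0.47, -0.22, 0.3) -113.5 (array([ 6.669, 17.291, -0.875]), array([-8.3000e-02, -6.0000e-03,  1.8714e+01]))
```

View pics/sc6.png

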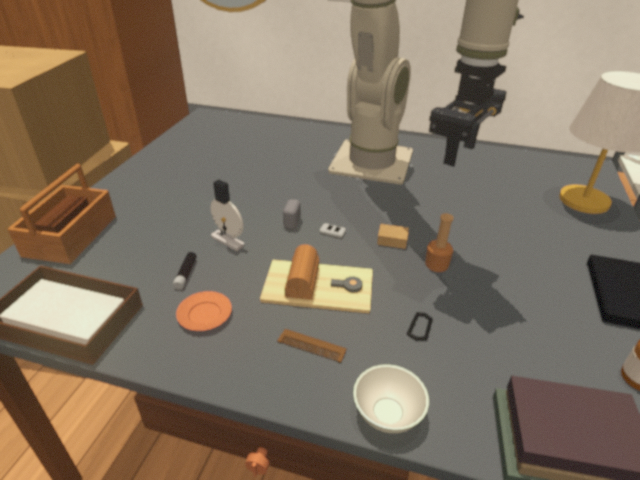

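carry_out([
  [[0,1.3,1.6,-0.6,0,0,2],[0,2.6,3.2,-1.2,0,0,4],[0,3.9,4.8,-1.7,0,0,6],[0,5.2,6.3,-2.0,0,0,8],[0,6.1,7.9,-2.0,0,0,9.5],[0,7.0,9.5,-2.0,0,0,11],[0,7.7,11.1,-2.0,0,0,12.5],[0,8.4,12.8,-2.0,0,0,14],[0,9.0,14.8,-2.0,0,0,15.6],[0,9.9,16.8,-2.0,0,0,17.2],[0,10.6,18.2,-2.0,0,0,18.7],[0,10.6,18.2,-2.0,0,0,18.7]],
])

```text
time: 11.62
ee_pos: [0.5555, -0.2767, 0.3344]
eef_rot: [-0.546, 0.838, -0.001, 0.007]
ft_force: [0.0, 1.1, -0.0]
width: 0.087
```

```bash
python3 - <<'E'
from h import *
s=st()
F=lambda y:R.from_euler('z',y,degrees=True)*R.from_euler('x',180,degrees=True)
print(rel(s,(.567,-.273,.33),F(-113.5)))
cv2.imwrite('pics/w7.png',r.camera('wrist'))
E
```

```text
t 11.62 p [ 0.5555 -0.2767  0.3344] q [-0.5462  0.8376 -0.0013  0.0071] f [ 0.03  1.07 -0.01] w 0.087 j [ 0.71  0.31 -0.42  1.27  0.12  1.57 -1.68]
(array([-0.321, -0.36 ,  0.181]), array([-0.114,  0.12 , -0.056]))
```

View pics/w7.png

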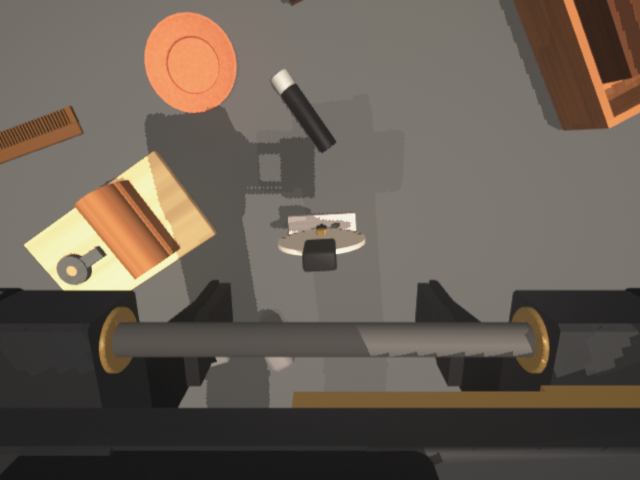

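Wrist view: gauge handle at about (320,254), foot front edge at about (322,218), offcut at (128,228), jig board at left. Zooming in.

```bash
python3 - <<'E'
from h import *
im=cv2.imread('pics/w7.png')
crop(im,265,200,380,285,6,'pics/w7g.png');crop(im,20,145,225,295,3,'pics/w7j.png')
E
```

```text
(no output)
```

View pics/w7g.png

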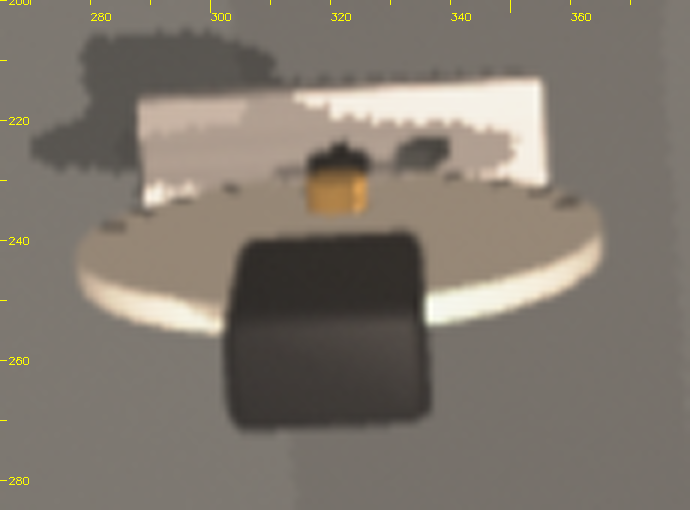

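View pics/w7j.png

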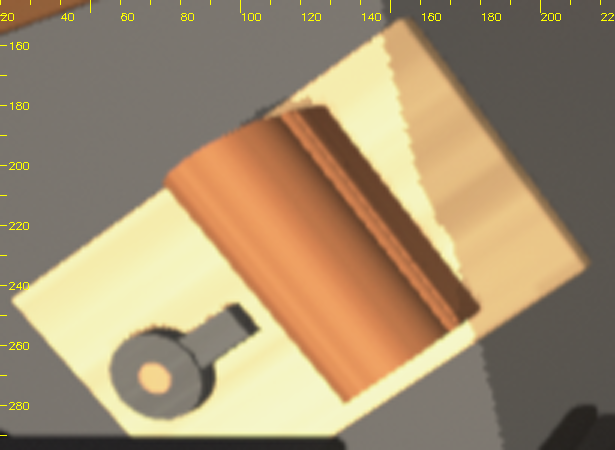

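```bash
python3 - <<'E'
from h import *
c=r.camera_info('wrist');S=r.camera_info('scene');D=r.camera_info('side')
f=onz(c,[(287.8,216.2),(355,212.9)],.010);print('foot front edge',f,np.linalg.norm(f[0]-f[1]),'yaw',np.degrees(np.arctan2(*(f[0]-f[1])[[1,0]])))
gy=(f[0]-f[1])/np.linalg.norm(f[0]-f[1]);gx=np.array([gy[1],-gy[0],0])
print('foot centre by edge',f.mean(0)-.013*gx,'gx',gx)
h=onz(c,[(303.2,253.3),(336,252.2),(303.5,271),(336,269)],.167);print('handle top',np.round(h,4),h.mean(0))
print('handle center by 2 front+2 back', [np.linalg.norm(h[0]-h[1]),np.linalg.norm(h[0]-h[2])])
# dial: widest extremes at z .068
d=onz(c,[(277.5,244),(365,241)],.068);print('dial',d,d.mean(0),np.linalg.norm(d[0]-d[1]))
# height check: handle top back-left/back-right corners in side view
print('proj handle top corners in side',proj(D,h),'scene',proj(S,h))
# jig
b=onz(c,[(19.5+4.3,244),(154.5,150.5),(215.5,233.5)],.012);print('board',b)
p=onz(c,[(71.2,270.7)],.024);print('peg now',p)
for pp in [(71.2,270.7)]:
  print(tri(c,pp,S,(351.5,282)))
v=b[2]-b[1];print('x dir by end edge',np.degrees(np.arctan2(v[1],v[0])),np.linalg.norm(v))
v=b[0]-b[1];print('y dir by long edge',np.degrees(np.arctan2(v[1],v[0])),np.linalg.norm(v))
E
```

```text
foot front edge [[ 0.55576991 -0.21872123  0.01      ]
 [ 0.52473199 -0.30198907  0.01      ]] 0.08886442101608509 yaw 69.55715980279
foot centre by edge [ 0.52806968 -0.25581461  0.01      ] gx [ 0.9370211  -0.34927276  0.        ]
handle top [[ 0.5402 -0.2451  0.167 ]
 [ 0.5293 -0.2733  0.167 ]
 [ 0.5244 -0.2383  0.167 ]
 [ 0.5142 -0.2669  0.167 ]] [ 0.5270094  -0.25591096  0.167     ]
handle center by 2 front+2 back [np.float64(0.030176116015439954), np.float64(0.01722373571845349)]
dial [[ 0.53805798 -0.20365409  0.068     ]
 [ 0.50046213 -0.30052837  0.068     ]] [ 0.51926006 -0.25209123  0.068     ] 0.10391377653456015
proj handle top corners in side [[388.48247695 148.85957888]
 [399.4533407  142.77882869]
 [394.17954994 153.61092294]
 [404.903117   147.1654803 ]] scene [[222.03590617 185.41399527]
 [212.77715222 181.14701995]
 [227.89597459 182.48344613]
 [218.30282998 178.43589466]]
board [[ 0.66299367  0.12623716  0.012     ]
 [ 0.69934064 -0.09966286  0.012     ]
 [ 0.57298    -0.1202672   0.012     ]]
peg now [[0.60546157 0.07841873 0.024     ]]
(array([0.60676769, 0.07599253, 0.0242318 ]), np.float64(0.0042888706888149185))
x dir by end edge -170.73886633896703 0.12802948125828928
y dir by long edge 99.14046228962425 0.22880541355338554
```

```bash
python3 - <<'E'
from h import *
s=st()
F=lambda y:R.from_euler('z',y,degrees=True)*R.from_euler('x',180,degrees=True)
print(rel(s,(.5275,-.256,.25),F(-110.4)),rel(s,(.5275,-.256,.126),F(-110.4)))
c=r.camera_info('wrist');im=cv2.imread('pics/w7.png')
x=np.array([.9873,.1588,0]);cr=np.array([.624,-.0316,.072])
P=proj(c,[cr-.055*x,cr,cr+.055*x]);print(P)
for a in P: cv2.circle(im,tuple(int(round(v)) for v in a),2,(0,255,0),-1)
im2=cv2.imread('pics/side0.png');Q=proj(r.camera_info('side'),[cr-.055*x,cr,cr+.055*x]);print(Q)
for a in Q: cv2.circle(im2,tuple(int(round(v)) for v in a),1,(0,255,0),-1)
crop(im,20,145,225,295,3,'pics/w7j2.png');crop(im2,240,200,350,300,5,'pics/sdj2.png')
E
```

```text
t 11.68 p [ 0.5561 -0.2741  0.3348] q [-0.5484  0.8362 -0.0012  0.0077] f [ 0.8   1.25 -0.44] w 0.0869 j [ 0.71  0.31 -0.42  1.27  0.12  1.57 -1.67]
(array([-0.167,  1.372,  3.381]), array([-0.123,  0.13 , -0.617])) (array([-0.11 ,  1.424,  8.341]), array([-0.123,  0.13 , -0.617]))
[[143.87875004 273.08729437]
 [113.90762124 235.82981781]
 [ 82.28000991 196.51314756]]
[[323.36675381 240.66960145]
 [297.16590937 232.6128849 ]
 [271.49872442 224.72026777]]
```

View pics/w7j2.png

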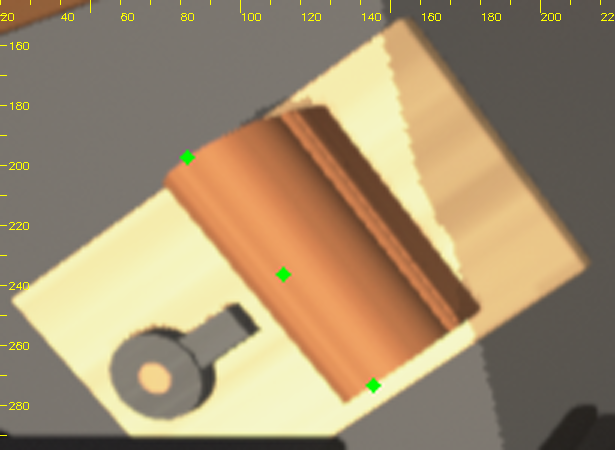

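View pics/sdj2.png

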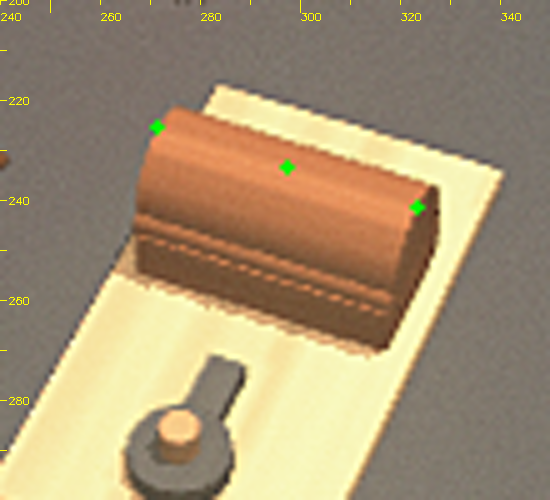

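The projected crown line lands on the offcut's crown, end to end, in both views. Grasp the gauge now.

carry_out([
  [[0,-0.1,0.7,1.5,-0.1,0.1,-0.6],[0,-0.15,1.4,3.4,-0.12,0.13,-0.62],[0,-0.15,1.4,5.2,-0.12,0.13,-0.62],[0,-0.11,1.42,7.0,-0.12,0.13,-0.62],[0,-0.11,1.42,8.3,-0.12,0.13,-0.62],[0,-0.11,1.42,8.34,-0.12,0.13,-0.62],[0,-0.11,1.42,8.34,-0.12,0.13,-0.62]],
])

```text
time: 12.55
ee_pos: [0.5285, -0.2555, 0.1277]
eef_rot: [-0.571, 0.821, -0.001, 0.001]
ft_force: [-0.4, -1.0, 0.3]
width: 0.087
```

```bash
python3 - <<'E'
from h import *
s=st();print(R.from_quat(s['eef_rot']).as_euler('xyz',degrees=True))
F=lambda y:R.from_euler('z',y,degrees=True)*R.from_euler('x',180,degrees=True)
print(rel(s,(.5275,-.256,.126),F(-110.4)))
cv2.imwrite('pics/w8.png',r.camera('wrist'))
E
```

```text
t 12.55 p [ 0.5285 -0.2555  0.1277] q [-5.715e-01  8.206e-01 -9.000e-04  7.000e-04] f [-0.39 -1.    0.33] w 0.087 j [ 0.72  0.35 -0.43  1.67  0.16  1.16 -1.67]
[-1.79875246e+02  4.37966352e-03 -1.10295555e+02]
(array([0.034, 0.031, 0.069]), array([-0.025,  0.001,  0.021]))
```

View pics/w8.png

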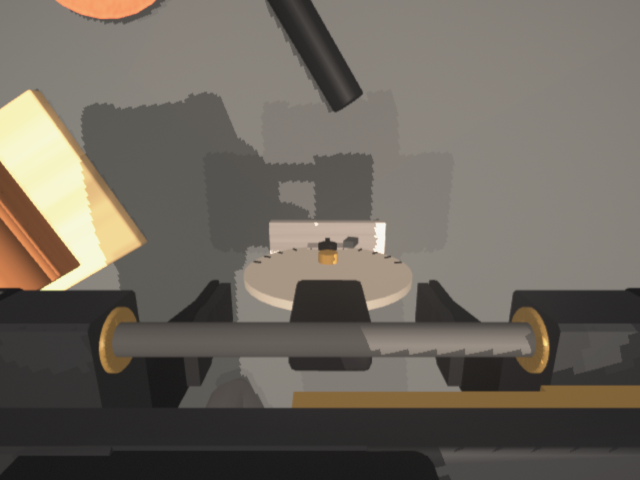

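```bash
python3 - <<'E'
from h import *
crop(cv2.imread('pics/w8.png'),235,205,425,310,4,'pics/w8c.png')
E
```

```text
(no output)
```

View pics/w8c.png

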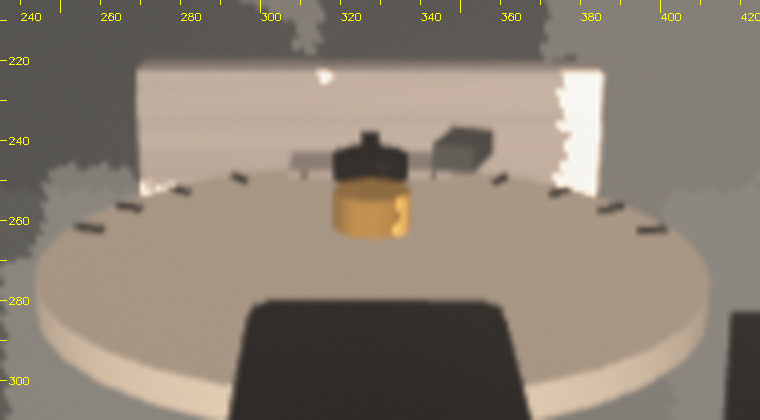

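carry_out([
  [[0,0.1,0.03,0.05,0,0,0],[120,0.1,0.03,0.05,0,0,0],[255,0.1,0.03,0.05,0,0,0],[255,0.1,0.03,0.05,0,0,0],[255,0.1,0.03,0.05,0,0,0],[255,0.1,0.03,0.05,0,0,0],[255,0.1,0.03,0.05,0,0,0],[255,0.1,0.03,0.05,0,0,0]],
], grip_force=50)

```text
time: 13.6
ee_pos: [0.5271, -0.2578, 0.1267]
eef_rot: [-0.571, 0.821, -0.001, 0.001]
ft_force: [1.2, -0.3, -0.5]
width: 0.0321
```

```bash
python3 - <<'E'
from h import *
s=st();print(R.from_quat(s['eef_rot']).as_euler('xyz',degrees=True))
E
```

```text
t 13.6 p [ 0.5271 -0.2578  0.1267] q [-5.713e-01  8.207e-01 -1.200e-03  8.000e-04] f [ 1.19 -0.31 -0.5 ] w 0.0321 j [ 0.73  0.35 -0.43  1.67  0.16  1.15 -1.66]
[-1.79836792e+02 -4.17008007e-03 -1.10314754e+02]
```

Gauge gripped (32.1 mm = handle width). In the last close view the rider sits at about (349,242) and the pointer's hub/weight at about (328,243). Lift and carry over the crown.

```bash
cat >> h.py <<'E'
F=lambda y:R.from_euler('z',y,degrees=True)*R.from_euler('x',180,degrees=True)
JX=np.array([.9872,.1593,0]);JY=np.array([-.1593,.9872,0]);Z=np.array([0,0,1.])
CR=np.array([.624,-.0316,.072]);YAW=9.17+90-180
def pose(th,up=0,L=.1267,cr=CR):
    n=-np.sin(th)*JY+np.cos(th)*Z;t=np.cos(th)*JY+np.sin(th)*Z
    p=cr-.026*Z+.026*n+.026*th*t+L*n+up*Z
    return p,R.from_rotvec(th*JX)*F(YAW)
E
python3 - <<'E'
from h import *
s=st()
for u in (.06,.02,.0): p,q=pose(0,u);print(p,rel(s,p,q))
E
```

```text
t 13.6 p [ 0.5271 -0.2578  0.1267] q [-5.713e-01  8.207e-01 -1.200e-03  8.000e-04] f [ 1.19 -0.31 -0.5 ] w 0.0321 j [ 0.73  0.35 -0.43  1.67  0.16  1.15 -1.66]
[ 0.624  -0.0316  0.2587] (array([-9.83 , -0.507, -5.278]), array([-0.032, -0.009, -5.897]))
[ 0.624  -0.0316  0.2187] (array([-9.83 , -0.503, -3.678]), array([-0.032, -0.009, -5.897]))
[ 0.624  -0.0316  0.1987] (array([-9.83 , -0.5  , -2.878]), array([-0.032, -0.009, -5.897]))
```

carry_out([
  [[255,0,0,-0.5,0,0,0],[255,0,0,-2,0,0,0],[255,0,0,-4,0,0,0],[255,0,0,-5.2,0,0,0],[255,0,0,-5.2,0,0,0]],
])

```text
time: 14.22
ee_pos: [0.5279, -0.2579, 0.2596]
eef_rot: [-0.571, 0.821, -0.003, 0.002]
ft_force: [-0.4, 0.6, -3.1]
width: 0.0317
```

```bash
python3 - <<'E'
from h import *
s=st()
for u in (.06,.02,.0): p,q=pose(0,u);print(p,rel(s,p,q))
E
```

```text
t 14.22 p [ 0.5279 -0.2579  0.2596] q [-0.5713  0.8207 -0.0033  0.0019] f [-0.44  0.63 -3.14] w 0.0317 j [ 0.74  0.26 -0.44  1.5   0.11  1.4  -1.63]
[ 0.624  -0.0316  0.2587] (array([-9.826, -0.462,  0.036]), array([-0.083, -0.029, -5.896]))
[ 0.624  -0.0316  0.2187] (array([-9.826, -0.45 ,  1.636]), array([-0.083, -0.029, -5.896]))
[ 0.624  -0.0316  0.1987] (array([-9.827, -0.444,  2.436]), array([-0.083, -0.029, -5.896]))
```

carry_out([
  [[255,-1.6,-0.1,0,0,0,-1],[255,-3.3,-0.2,0,0,0,-2],[255,-5,-0.3,0,-0.04,0,-3],[255,-6.7,-0.35,0,-0.06,-0.03,-4],[255,-8.3,-0.4,0,-0.08,-0.03,-5],[255,-9.83,-0.46,0,-0.08,-0.03,-5.9],[255,-9.83,-0.46,0.8,-0.08,-0.03,-5.9],[255,-9.83,-0.45,1.6,-0.08,-0.03,-5.9],[255,-9.83,-0.45,1.6,-0.08,-0.03,-5.9],[255,-9.83,-0.45,1.6,-0.08,-0.03,-5.9]],
])

```text
time: 15.48
ee_pos: [0.624, -0.0316, 0.2198]
eef_rot: [0.761, -0.648, -0.0, -0.0]
ft_force: [-0.1, 0.1, -2.4]
width: 0.0317
```

```bash
python3 - <<'E'
from h import *
s=st();print(R.from_quat(s['eef_rot']).as_euler('xyz',degrees=True))
p,q=pose(0,0);print(rel(s,p,q))
w=r.camera('wrist');a=r.camera('scene');b=r.camera('side')
cv2.imwrite('pics/w9.png',w)
crop(a,250,150,390,310,4,'pics/sc9.png');crop(b,230,120,380,300,4,'pics/sd9.png');crop(w,220,190,430,310,3,'pics/w9c.png')
E
```

```text
t 15.47 p [ 0.624  -0.0316  0.2198] q [ 7.614e-01 -6.482e-01 -0.000e+00 -1.000e-04] f [-0.08  0.12 -2.42] w 0.0317 j [ 0.44  0.4  -0.61  1.44  0.23  1.38 -1.59]
[-1.79993876e+02  1.04399232e-02 -8.08181336e+01]
(array([ 0.002, -0.   ,  0.842]), array([-0.001,  0.002,  0.002]))
```

View pics/w9.png

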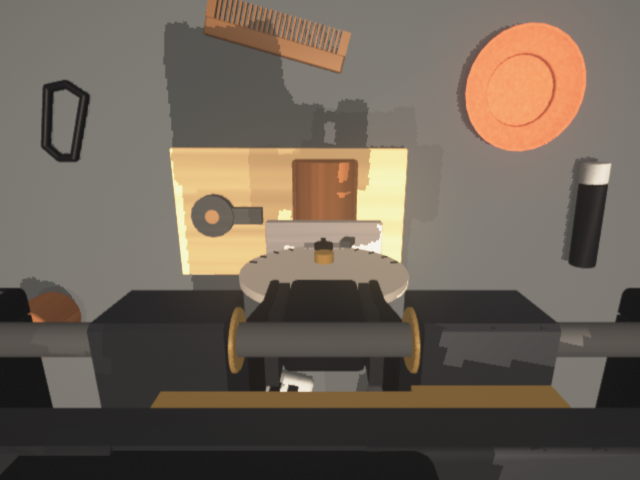

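View pics/sc9.png

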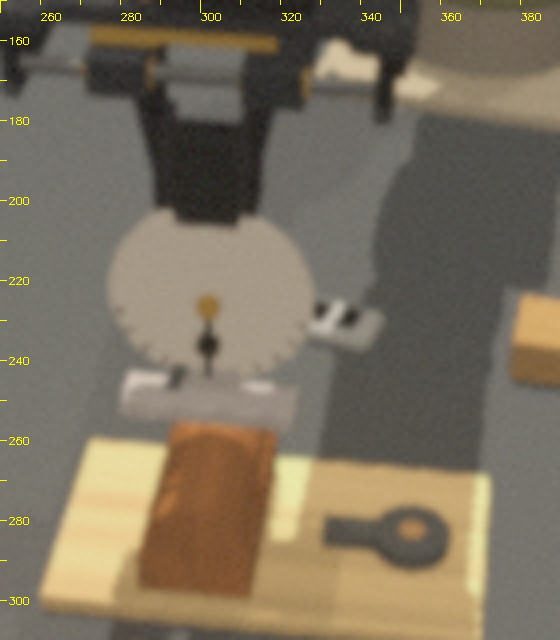

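View pics/sd9.png

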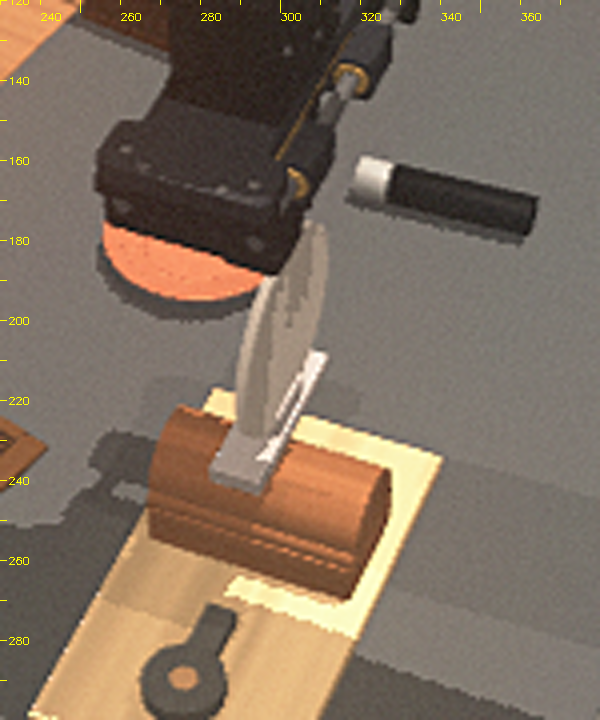

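Aligned over the crown: in the wrist view the foot is centred at column 324 and the offcut at column 325. Lower upright to contact.

carry_out([
  [[255,0,0,0.4,0,0,0],[255,0,0,0.7,0,0,0],[255,0,0,0.8,0,0,0],[255,0,0,0.85,0,0,0],[255,0,0,0.88,0,0,0],[255,0,0,0.88,0,0,0]],
])

```text
time: 16.38
ee_pos: [0.6245, -0.0315, 0.1987]
eef_rot: [0.761, -0.648, 0.001, -0.001]
ft_force: [-0.8, -0.1, -1.6]
width: 0.0318
```

```bash
python3 - <<'E'
from h import *
s=st();print(R.from_quat(s['eef_rot']).as_euler('xyz',degrees=True),s['torque'])
E
```

```text
t 16.38 p [ 0.6245 -0.0315  0.1987] q [ 7.614e-01 -6.483e-01  7.000e-04 -6.000e-04] f [-0.79 -0.06 -1.55] w 0.0318 j [ 0.44  0.41 -0.61  1.47  0.24  1.33 -1.59]
[-1.79891161e+02 -1.77795134e-02 -8.08200602e+01] [0.05116729 0.08799156 0.00878728]
```

carry_out([
  [[255,0,0,0.04,0,0,0],[255,0,0,0.06,0,0,0],[255,0,0,0.06,0,0,0]],
])

```text
time: 16.75
ee_pos: [0.6248, -0.0314, 0.1986]
eef_rot: [0.761, -0.648, 0.001, -0.001]
ft_force: [-2.7, 0.1, 7.7]
width: 0.0319
```

```bash
python3 - <<'E'
from h import *
s=st();print(R.from_quat(s['eef_rot']).as_euler('xyz',degrees=True),s['torque'])
w=r.camera('wrist');a=r.camera('scene')
cv2.imwrite('pics/w10.png',w);cv2.imwrite('pics/sc10.png',a)
crop(w,230,190,430,300,4,'pics/w10c.png');crop(a,260,190,340,280,7,'pics/sc10c.png')
E
```

```text
t 16.75 p [ 0.6248 -0.0314  0.1986] q [ 0.7614 -0.6483  0.0013 -0.0009] f [-2.74  0.08  7.69] w 0.0319 j [ 0.44  0.41 -0.61  1.47  0.24  1.33 -1.6 ]
[-1.79820946e+02 -4.32980534e-02 -8.08228496e+01] [-0.05053567  1.08003076  0.02551543]
```

View pics/w10c.png

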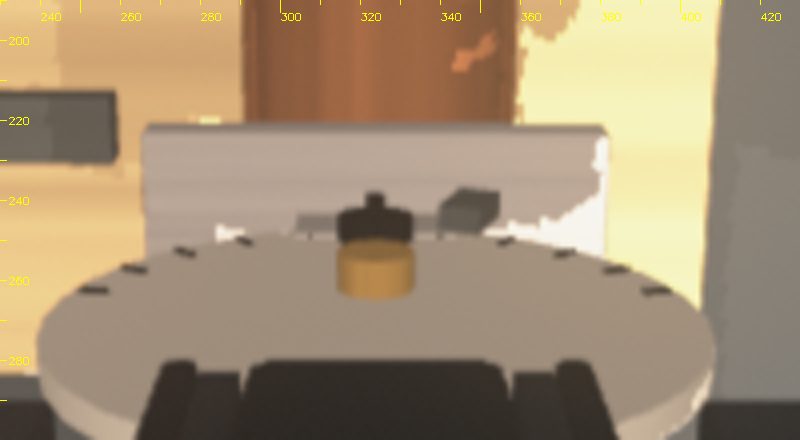

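View pics/sc10c.png

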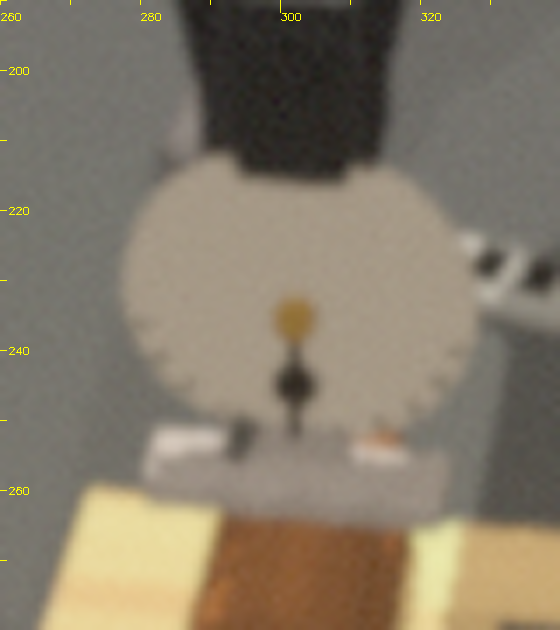

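```bash
python3 - <<'E'
from h import *
s=st();S=r.camera_info('scene');c=r.camera_info('wrist')
q=R.from_quat(s['eef_rot']);fc=s['ee_pos']+q.as_matrix()[:,2]*.1267
def uv(info,px,x0):
    o,d=ray(info,px);n=JX;t=((fc+x0*n-o)@n)/(d@n);P=o+d*t[:,None]-fc
    return np.c_[P@JY,P[:,2]]*1000
pts=[(300.6,236),(300.4,245.3),(300.4,251.7),(293.0,250)]
for x0 in (.004,.007,.010):
    a=uv(S,[(p[0]-.4,p[1]-.4) for p in pts],x0);print(x0,np.round(a,1).tolist(),'rider ang about (mid,68)',np.round(np.arctan2(-(a[3,0]-a[1,0]),68-a[3,1]),3))
    b=uv(c,[(320.5,238),(345.5,240.5),(339.5,242),(352,238)],x0);print('  wrist tip,rider',np.round(b,1).tolist(),np.round(np.arctan2(-(b[1,0]-b[0,0]),68-b[1,1]),3))
for th in (.2,.28,.36): p,qq=pose(th);print(th,p,rel(s,p,qq))
E
```

```text
t 16.85 p [ 0.6248 -0.0314  0.1986] q [ 0.7614 -0.6483  0.0013 -0.001 ] f [-2.72 -0.67  6.87] w 0.0315 j [ 0.44  0.41 -0.61  1.47  0.24  1.33 -1.6 ]
0.004 [[-2.4, 66.1], [-3.0, 42.4], [-3.1, 25.7], [-18.6, 28.5]] rider ang about (mid,68) 0.376
  wrist tip,rider [[1.7, 24.6], [-16.1, 31.4], [-11.7, 35.4], [-21.2, 24.5]] 0.453
0.007 [[-1.9, 68.4], [-2.5, 44.8], [-2.6, 28.1], [-18.0, 30.8]] rider ang about (mid,68) 0.396
  wrist tip,rider [[1.6, 35.9], [-15.4, 42.4], [-11.2, 46.3], [-20.3, 35.8]] 0.588
0.01 [[-1.4, 70.6], [-2.0, 47.1], [-2.1, 30.5], [-17.4, 33.2]] rider ang about (mid,68) 0.419
  wrist tip,rider [[1.5, 47.2], [-14.7, 53.5], [-10.7, 57.1], [-19.4, 47.1]] 0.841
0.2 [ 0.62802081 -0.05651738  0.19668925] (array([1.012, 0.034, 0.078]), array([-0.036, -2.301,  0.005]))
0.28 [ 0.62960784 -0.06635243  0.19476503] (array([1.411, 0.035, 0.155]), array([-0.036, -3.217,  0.007]))
0.36 [ 0.63117364 -0.07605587  0.19220873] (array([1.804, 0.035, 0.258]), array([-0.036, -4.134,  0.008]))
```

```bash
python3 - <<'E'
from h import *
p0,q0=pose(0)
for th in (.05,.1,.15,.2,.25,.3): 
    p,q=pose(th);print(th,np.round(q0.inv().apply(p-p0)/.025,3),np.round((q0.inv()*q).as_rotvec(degrees=True)/5,3))
E
```

```text
0.05 [0.253 0.    0.005] [ 0.    -0.573  0.   ]
0.1 [0.506 0.    0.02 ] [ 0.    -1.146 -0.   ]
0.15 [0.758 0.    0.045] [ 0.    -1.719  0.   ]
0.2 [1.01 0.   0.08] [ 0.    -2.292 -0.   ]
0.25 [1.259 0.    0.126] [ 0.    -2.865 -0.   ]
0.3 [1.507 0.    0.181] [ 0.    -3.438  0.   ]
```

carry_out([
  [[255,0.13,0,0.04,0,-0.29,0],[255,0.25,0,0.045,0,-0.57,0],[255,0.38,0,0.05,0,-0.86,0],[255,0.51,0,0.06,0,-1.15,0],[255,0.63,0,0.07,0,-1.43,0],[255,0.76,0,0.085,0,-1.72,0],[255,0.88,0,0.1,0,-2.0,0],[255,1.01,0,0.12,0,-2.29,0],[255,1.13,0,0.14,0,-2.58,0],[255,1.26,0,0.165,0,-2.86,0],[255,1.26,0,0.165,0,-2.86,0],[255,1.26,0,0.165,0,-2.86,0]],
])

```text
time: 18.35
ee_pos: [0.6303, -0.0629, 0.1955]
eef_rot: [0.755, -0.643, -0.093, -0.083]
ft_force: [-2.9, 0.4, 7.2]
width: 0.0314
```

```bash
cat > look.py <<'E'
from h import *
import sys
k=sys.argv[1]
s=st();q=R.from_quat(s['eef_rot']);ax=-q.as_matrix()[:,2]
print('lean',np.arctan2(-(ax@JY),ax[2]),'pitch',ax@JX,'torque',s['torque'])
th=np.arctan2(-(ax@JY),ax[2]);p,qq=pose(th);print('dev from roll pose (JX,JY,Z mm)',np.round([(s['ee_pos']-p)@v*1000 for v in (JX,JY,Z)],2))
w=r.camera('wrist');a=r.camera('scene')
cv2.imwrite(f'pics/w{k}.png',w);cv2.imwrite(f'pics/sc{k}.png',a)
crop(w,230,190,430,300,4,f'pics/w{k}c.png');crop(a,260,190,340,280,7,f'pics/sc{k}c.png')
E
python3 look.py 11
```

```text
t 18.35 p [ 0.6303 -0.0629  0.1955] q [ 0.7554 -0.6433 -0.0933 -0.0826] f [-2.89  0.39  7.18] w 0.0314 j [ 0.6   0.5  -0.63  1.38  0.04  1.38 -1.39]
lean 0.24982885836795066 pitch -0.004724540329299624 torque [0.21131658 0.71908851 0.1294469 ]
dev from roll pose (JX,JY,Z mm) [ 1.27 -0.42 -0.03]
```

View pics/w11c.png

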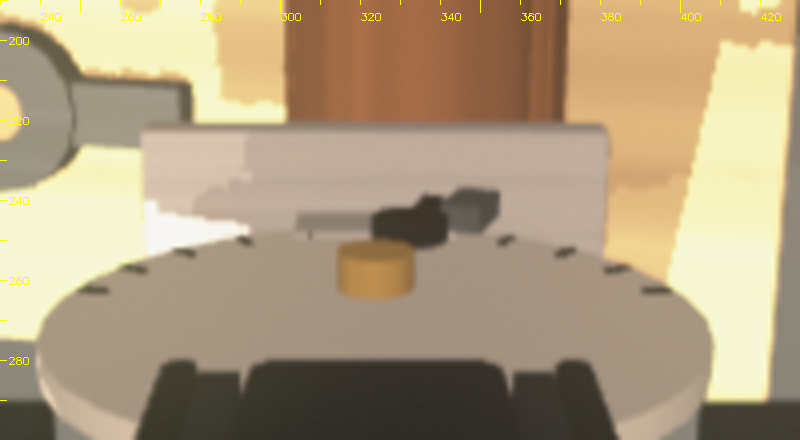

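View pics/sc11c.png

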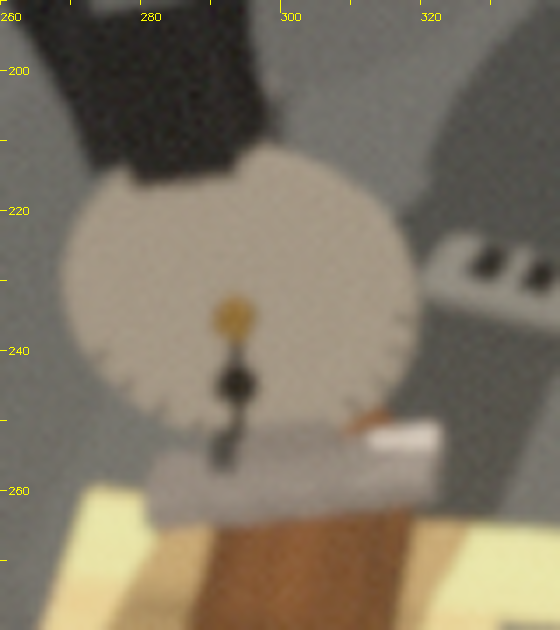

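```bash
python3 - <<'E'
from h import *
w=cv2.imread('pics/w11.png');w0=cv2.imread('pics/w10.png')
crop(w0,300,228,365,260,12,'pics/z0.png');crop(w,300,228,365,260,12,'pics/z1.png')
i=np.vstack([cv2.imread('pics/z0.png'),cv2.imread('pics/z1.png')[:216]]);cv2.imwrite('pics/z.png',cv2.convertScaleAbs(i,alpha=1.6))
E
```

```text
(no output)
```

View pics/z.png

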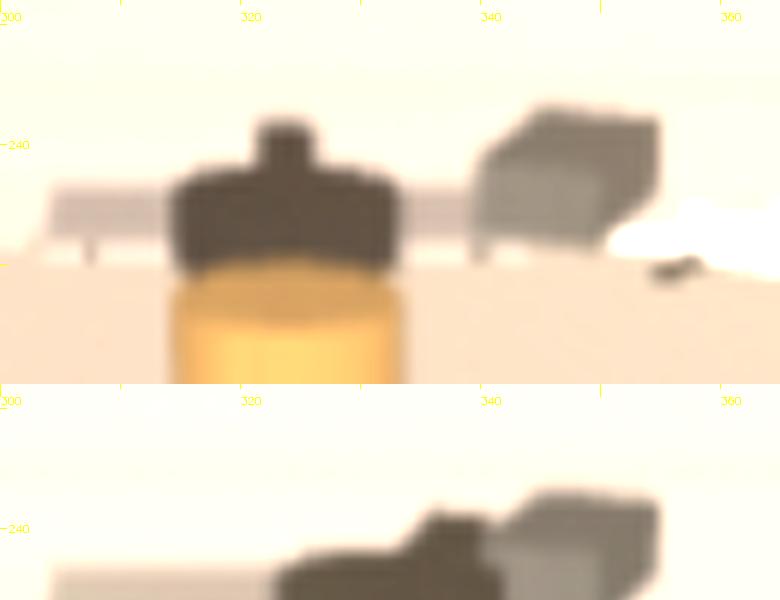

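```bash
python3 - <<'E'
from h import *
p0,q0=pose(.25)
for th in (.28,.31,.34,.36): 
    p,q=pose(th);print(th,np.round(q0.inv().apply(p-p0)/.025,3),np.round((q0.inv()*q).as_rotvec(degrees=True)/5,3))
s=st()
E
```

```text
0.28 [ 0.152  0.    -0.006] [ 0.    -0.344  0.   ]
0.31 [ 0.304  0.    -0.008] [ 0.    -0.688  0.   ]
0.34 [ 0.457  0.    -0.007] [ 0.    -1.031  0.   ]
0.36 [ 0.558  0.    -0.004] [ 0.   -1.26  0.  ]
t 18.45 p [ 0.6304 -0.0629  0.1955] q [ 0.7554 -0.6433 -0.0932 -0.0825] f [-2.27 -0.32  7.83] w 0.0316 j [ 0.6   0.5  -0.63  1.38  0.04  1.38 -1.39]
```

carry_out([
  [[255,0.07,0.01,0.035,0,-0.17,0],[255,0.15,0.02,0.03,0,-0.34,0],[255,0.23,0.02,0.03,0,-0.52,0],[255,0.3,0.02,0.03,0,-0.69,0],[255,0.38,0.02,0.03,0,-0.86,0],[255,0.46,0.02,0.03,0,-1.03,0],[255,0.46,0.02,0.03,0,-1.03,0],[255,0.46,0.02,0.03,0,-1.03,0],[255,0.46,0.02,0.03,0,-1.03,0],[255,0.46,0.02,0.03,0,-1.03,0],[255,0.46,0.02,0.03,0,-1.03,0],[255,0.46,0.02,0.03,0,-1.03,0]],
])

```text
time: 19.95
ee_pos: [0.6321, -0.0744, 0.1927]
eef_rot: [0.75, -0.639, -0.127, -0.112]
ft_force: [-1.5, -0.4, 5.2]
width: 0.0316
```

```bash
python3 look.py 12; python3 - <<'E'
from h import *
w=cv2.imread('pics/w12.png')
crop(w,300,228,365,260,12,'pics/z2.png');cv2.imwrite('pics/z2.png',cv2.convertScaleAbs(cv2.imread('pics/z2.png'),alpha=1.8))
E
```

```text
t 19.95 p [ 0.6321 -0.0744  0.1927] q [ 0.7502 -0.6392 -0.1268 -0.1121] f [-1.5  -0.4   5.19] w 0.0316 j [ 0.65  0.55 -0.64  1.35 -0.02  1.41 -1.33]
lean 0.34002253194256254 pitch -0.006363527781770736 torque [-0.06267138  0.43017919  0.14475446]
dev from roll pose (JX,JY,Z mm) [ 1.13 -0.96 -0.19]
```

View pics/z2.png

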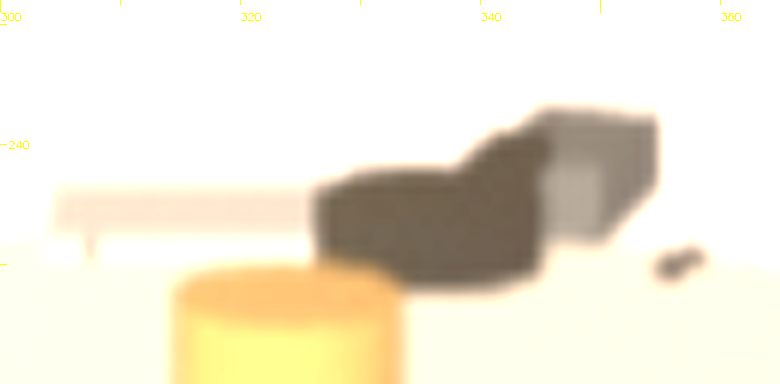

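View pics/sc12c.png

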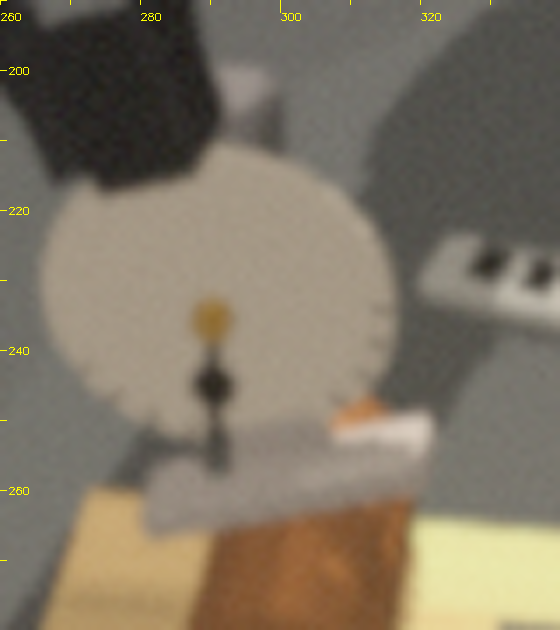

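```bash
python3 - <<'E'
from h import *
for k in (10,12):
    g=cv2.cvtColor(cv2.imread(f'pics/w{k}.png'),cv2.COLOR_BGR2GRAY)
    print(k); print('     ',*[f'{c:3d}' for c in range(316,358)])
    for y in range(235,252): print(y,' ',*[f'{v:3d}' for v in g[y,316:358]])
E
```

```text
10
      316 317 318 319 320 321 322 323 324 325 326 327 328 329 330 331 332 333 334 335 336 337 338 339 340 341 342 343 344 345 346 347 348 349 350 351 352 353 354 355 356 357
235   166 166 166 166 166 166 166 166 166 166 166 166 166 166 167 166 167 167 167 167 166 167 167 167 167 167 168 168 166 166 166 166 167 167 168 168 169 168 169 169 169 170
236   166 167 167 167 167 165 166 166 166 166 167 168 168 168 168 169 169 168 169 169 169 169 169 169 169 169 169 167 154 146 145 150 152 158 159 160 166 168 169 170 171 171
237   168 168 169 169 167 157 148 145 147 154 165 169 170 170 169 170 170 171 170 171 170 171 171 171 171 171 168 153 122 104 102 110 114 125 127 129 140 143 147 167 172 172
238   170 170 170 170 166 130 102  94  95 116 150 167 170 170 170 171 171 170 171 171 171 171 171 171 170 168 150 120  92  83  82  83  85  87  87  88  90  91 103 160 171 172
239   170 171 171 170 165 108  67  58  58  74 131 164 171 171 171 171 171 171 171 171 171 171 172 169 161 144 111  89  82  80  80  80  80  80  80  80  81  82  96 159 171 172
240   170 169 169 168 163 103  62  54  53  67 127 161
[... 4469 characters left out ...]
 164
248   163 163 162 162 162 162 161 161 162 156  96  64  59  59  57  58  57  57  57  57  56  57  56  55  56  56  56  55  63 103 126 129 126 124 133 153 162 165 164 152 146 129
249   165 162 159 159 157 156 156 154 155 151 103  80  72  66  64  60  57  57  56  57  56  56  56  55  55  55  55  55  67 117 147 152 152 152 152 155 155 154 139 105  94  90
250   144 138 134 132 128 127 126 123 125 124 108 103  97  92  89  80  66  58  56  57  56  55  56  56  56  58  60  65  85 130 151 155 154 154 155 155 154 151 123  86  85 117
251   122 120 119 119 118 117 116 116 116 116 114 114 113 113 111 103  91  75  67  66  65  65  66  69  72  81  94 110 124 147 154 155 155 154 154 154 155 153 139 122 125 147
```

```bash
python3 - <<'E'
from h import *
s=st();c=r.camera_info('wrist');q=R.from_quat(s['eef_rot']).as_matrix()
gx,gy,gz=-q[:,1],-q[:,0],-q[:,2];fc=s['ee_pos']-gz*.1267
def P(rad,a,x0,tang=0): 
    return fc+gz*.068+x0*gx+rad*(-np.sin(a)*gy-np.cos(a)*gz)+tang*(-np.cos(a)*gy+np.sin(a)*gz)
for x0 in (.006,.008,.010):
    print(x0,'centre',proj(c,P(0,0,x0)),'tip0',proj(c,P(.043,0,x0)),'tip.34',proj(c,P(.043,.34,x0)))
    for a in (.32,.34,.36): print('   rider',a,'inner L/R',np.round(proj(c,[P(.045,a,x0,-.004),P(.045,a,x0,.004),P(.059,a,x0,-.004),P(.059,a,x0,.004)]),1).tolist())
E
```

```text
t 20.05 p [ 0.6321 -0.0744  0.1927] q [ 0.7502 -0.6392 -0.1267 -0.1121] f [-1.5  -1.47  6.23] w 0.0313 j [ 0.65  0.55 -0.64  1.35 -0.02  1.41 -1.33]
0.006 centre [[321.86218717 253.07815103]] tip0 [[322.12396064 235.38189846]] tip.34 [[342.04721841 236.26717091]]
   rider 0.32 inner L/R [[336.4, 235.1], [347.0, 235.9], [341.6, 230.7], [351.8, 231.5]]
   rider 0.34 inner L/R [[337.6, 235.1], [348.2, 236.1], [343.1, 230.8], [353.2, 231.6]]
   rider 0.36 inner L/R [[338.8, 235.2], [349.3, 236.2], [344.6, 230.9], [354.7, 231.8]]
0.008 centre [[321.86132646 249.96582147]] tip0 [[322.12375919 232.70936473]] tip.34 [[342.08753599 233.57292236]]
   rider 0.32 inner L/R [[336.4, 232.4], [347.0, 233.3], [341.6, 228.1], [351.8, 228.9]]
   rider 0.34 inner L/R [[337.6, 232.5], [348.2, 233.4], [343.1, 228.2], [353.3, 229.0]]
   rider 0.36 inner L/R [[338.8, 232.5], [349.4, 233.5], [344.6, 228.3], [354.8, 229.2]]
0.01 centre [[321.86046164 246.8386441 ]] tip0 [[322.12355692 230.02603301]] tip.34 [[342.1280179 230.8676921]]
   rider 0.32 inner L/R [[336.4, 229.7], [347.1, 230.6], [341.6, 225.6], [351.9, 226.3]]
   rider 0.34 inner L/R [[337.6, 229.8], [348.3, 230.7], [343.2, 225.6], [353.4, 226.5]]
   rider 0.36 inner L/R [[338.8, 229.9], [349.4, 230.8], [344.7, 225.7], [354.9, 226.6]]
```

```bash
python3 - <<'E'
from h import *
for k in (10,11,12):
    g=cv2.imread(f'pics/w{k}.png').astype(int); b=(g[:,:,2]-g[:,:,0])
    for y in (256,259): 
        xs=np.nonzero(b[y,305:345]>55)[0]+305; print(k,'knob row',y,xs.min(),xs.max(),np.round(np.sum(xs)/len(xs),2))
S=r.camera_info('scene')
g=np.mean([cv2.cvtColor(cv2.imread('pics/sc12.png'),cv2.COLOR_BGR2GRAY)],axis=0).astype(int)
print('    ',*[f'{c:3d}' for c in range(280,304)])
for y in range(238,260): print(y,' ',*[f'{v:3d}' for v in g[y,280:304]])
s=st();q=R.from_quat(s['eef_rot']).as_matrix()
gx,gy,gz=-q[:,1],-q[:,0],-q[:,2];fc=s['ee_pos']-gz*.1267
def P(rad,a,x0,tang=0): 
    return fc+gz*.068+x0*gx+rad*(-np.sin(a)*gy-np.cos(a)*gz)+tang*(-np.cos(a)*gy+np.sin(a)*gz)
for a in (.32,.34,.36): print(a,np.round(proj(S,[P(0,0,.012),P(.025,.34,.008),P(.043,.34,.008),P(.045,a,.008),P(.052,a,.008),P(.059,a,.008)]),1).tolist())
E
```

```text
10 knob row 256 314 333 323.5
10 knob row 259 314 332 323.0
11 knob row 256 314 332 323.0
11 knob row 259 314 332 323.0
12 knob row 256 314 333 323.5
12 knob row 259 314 333 323.5
     280 281 282 283 284 285 286 287 288 289 290 291 292 293 294 295 296 297 298 299 300 301 302 303
238   153 153 154 153 155 153 150 147 135 121 113 122 138 147 153 152 154 154 153 154 153 154 155 153
239   152 154 152 152 153 155 156 151 142 119 106 121 142 151 153 153 154 152 153 153 154 154 154 154
240   152 153 151 155 155 152 152 153 140 114 100 119 144 152 156 154 154 152 155 154 155 154 153 153
241   154 153 154 153 152 153 155 149 134 108  90 114 139 147 152 154 153 153 154 158 153 154 156 153
242   152 154 154 153 154 154 151 139 118  87  73 100 125 142 153 155 154 155 155 156 153 155 153 155
243   154 153 155 152 154 153 145 127  94  65  52  68 101 131 147 154 154 153 154 153 154 155 152 156
244   155 153 153 155 153 152 141 114  72  48  47  49  74 114 141 150 154 153 156 153 153 155 155 155
245   151 153 155 155 153 152 141 113  78  49  44  48  72 112 139 153 154 155 155 155 154 155 153 157
246
[... 1179 characters left out ...]
9 138 141 140 141 142 141 139 142 145 149
258    98 115 131 139 140 141 142 138 142 130 127 125 131 136 140 140 141 140 140 141 141 143 146 150
259   106 125 136 142 144 139 141 142 143 139 139 137 138 138 142 141 141 138 142 141 142 143 144 147
t 20.05 p [ 0.6321 -0.0744  0.1927] q [ 0.7502 -0.6392 -0.1267 -0.1121] f [-1.5  -1.47  6.23] w 0.0313 j [ 0.65  0.55 -0.64  1.35 -0.02  1.41 -1.33]
0.32 [[288.9, 237.3], [289.5, 246.0], [289.7, 253.0], [290.1, 253.8], [290.3, 256.4], [290.4, 259.0]]
0.34 [[288.9, 237.3], [289.5, 246.0], [289.7, 253.0], [289.7, 253.7], [289.8, 256.4], [289.8, 259.0]]
0.36 [[288.9, 237.3], [289.5, 246.0], [289.7, 253.0], [289.3, 253.7], [289.3, 256.3], [289.3, 258.9]]
```

Pointer and rider now agree to about 0.01 rad in both views: the wrist view gives a rider angle of about 0.345, the scene view about 0.337, and the lean is 0.340. One last overall look before handing in.

```bash
python3 - <<'E'
from h import *
st();cv2.imwrite('pics/final.png',r.camera('scene'));crop(r.camera('side'),200,120,420,420,2,'pics/finals.png');st()
E
```

```text
t 20.05 p [ 0.6321 -0.0744  0.1927] q [ 0.7502 -0.6392 -0.1267 -0.1121] f [-1.5  -1.47  6.23] w 0.0313 j [ 0.65  0.55 -0.64  1.35 -0.02  1.41 -1.33]
t 20.15 p [ 0.6321 -0.0744  0.1927] q [ 0.7502 -0.6392 -0.1267 -0.1121] f [-0.83 -0.65  5.91] w 0.0316 j [ 0.65  0.55 -0.64  1.35 -0.02  1.41 -1.33]
```

View pics/final.png

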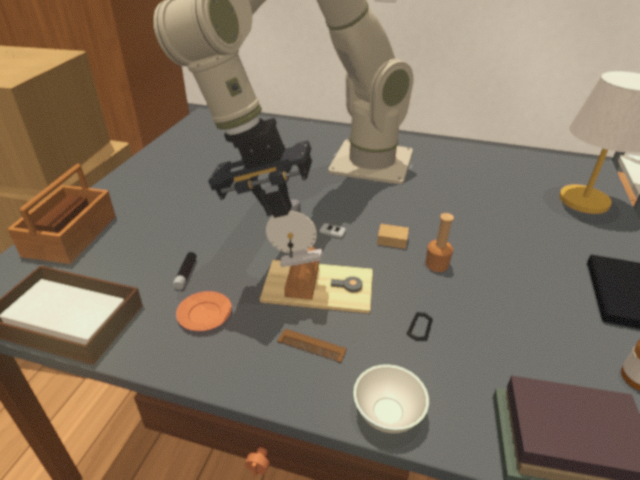

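View pics/finals.png

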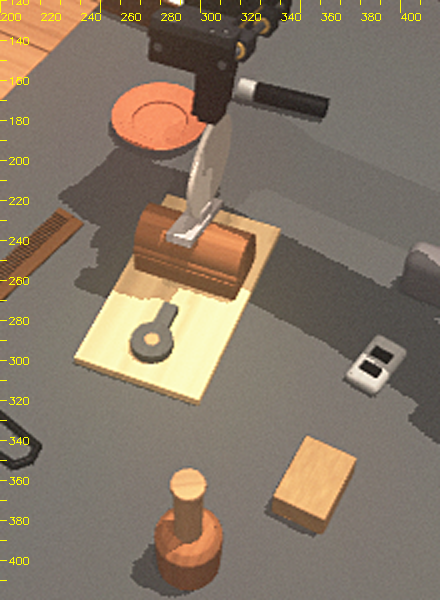

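The mallet stands upright at scene (439,245), the peg is flush at (351,283), the gauge leans on the crown at (293,240), and the bystanders are where they were. Handing in.

```bash
python3 - <<'E'
from h import *
print(r.close_job()); st()
E
```

```text
the job is handed in; nothing more can be done
None
the job is handed in; nothing more can be done
```

I drove the peg flush with the mallet and stood the mallet back on its own spot. I then set the gauge upright on the crown, rocked it until its pointer came onto the mark, and handed the job in still holding it there, at about 20 s of the 64 s allowed.

- **Peg:** I pressed it down with the mallet face until the face bottomed on the collar at the expected height. The wrist read about 47 N at that point. That is under the 120 N wrist limit, and it went through the mallet, not the gripper's body. In the pictures the peg sits flush.
- **Mallet:** It stands upright where it first stood, away from the jig.
- **Gauge:** It touched down upright across the crown (about 8 N) and was then rolled over to a lean of 0.340 rad. At hand-in it was still pressed on the crown with about 6 N.
- **Pointer and mark:** The two views differ slightly on the mark's angle. The wrist camera gives 0.342 to 0.353 rad and the scene camera about 0.335 to 0.34, so the pointer is on the mark to within roughly 0.01 rad.
- **Rocking:** The gauge ended about 1 mm off the ideal rolling position along the foot and about 1 mm along the crown. I left that uncorrected.
- **Bystanders:** None appeared to have moved in the last pictures.

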